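Stop the steriliser and sort the washroom ledge

ROBOT

A 6-joint arm with a two-finger parallel gripper is mounted at the origin on the work surface. World frame = base frame: x ahead of the robot, y to its left, z up, the work surface at z = 0. Lengths are in m, angles in rad, forces in N, time in s.
With the tool pointing down it reaches from about 0.3 to 0.775 m from the base axis. Payload 14.6 kg.
Tool frame: the origin (TCP) lies on the centre line of the jaws, within the pads' length; the fingertips stand 19 mm ahead of it and the grasp point (between the pads) is the TCP; z points along the fingers, y is the line along which they close (so a half turn about z gives the same grasp; the last joint's range is limited). The gripper opens to 94 mm and grips with 3 to 60 N. Pads are 16 mm wide; open, the fingers measure 119 mm over their backs; the gripper's body (75 mm by 177 mm) begins 78 mm behind the grasp point.
Start: joints at [1.102, 0.3, 1.521, -0, 1.321, -0.067], TCP at [0.215, 0.506, 0.203] pointing down, gripper open.
Joint ranges: [-3.03, 3.03], [-0.79, 2.21], [0.23, 2.52], [-1.04, 4.18], [0, 3.07], [-2.55, 2.55]. Speed limits (rad/s): [2.22, 2.22, 2.57, 3.14, 3.14, 3.14].

INTERFACE

Orientations are given as [roll, pitch, yaw] about the fixed x, y, z axes, in that order (R = Rz(yaw) Ry(pitch) Rx(roll)).
In Python, from station import get_obs, camera, workorder gives the robot as it stands.
- The arm moves only by the tool play_rows, never from a script. Its argument "motion" is a list that holds one entry, the list of rows, each a list of 7 numbers: the shift along the tool's x, y, z as a fraction of full scale, then the turn, a rotation vector about the tool's x, y, z as a fraction of full scale, then the opening, from -1 (shut) to 1 (fully open). In form: [[[x, y, z, ax, ay, az, grip], ...]]. A call has 1 to 10 rows; each row is the pose to reach, as a shift and turn from the pose commanded when the call began, along the tool's axes at that moment, turning the shorter way round; what a row does not reach only later rows make up. Full scale, the value 1, is 0.25 m for a shift and 2 pi rad for a turn. A row lasts 1/10 s, in which the tool goes at most 50 mm and 8.59 degrees, less where a joint would pass 70% of its speed; a pose out of reach is approached as far as the arm can. A call with a number of a shift or a turn outside -1 to 1 is refused whole. A call with a gripper value outside its range is refused whole. The fingers move at their own pace and stop on an object; "grip_force" is the grip in N (left out, the last holds). Time passes only in rows, so rows that repeat a pose let the fingers close. It gives the time, the measured TCP pose, the force, the opening and the grip force at its end, in the units of the state.
- get_obs(): the state, without advancing time (a new reading comes with each control period).
- camera(name): name is "scene" or "top" or "wrist"; returns a dict with "frame" (384x512x3 uint8, red, green, blue), "z_map" (384x512 float32, m along the optical axis (not along the pixel's ray), 0 where there is no reading), "camera_matrix" (3x3 intrinsics, pixels), "T" (4x4, takes a point from camera to world coordinates); the wrist camera has in their place "T_tool_cam" (4x4, takes a point from camera to tool coordinates, whose origin is the TCP and whose axes are the flange's). Camera axes: x right, y up, looking along -z (the intrinsics and any distortion apply to the point x, -y, -z); pixel columns grow to the right and rows downward; lengths in m; the calibration is good to about 2 mm. A picture is of the moment at which its call begins: read the wrist's pose just before it.
- workorder.hand_in(): hands the job in; it is judged then, once.
The state is a dict: "time_s": time; "qpos": joint angles; "joint_vel": joint speeds; "tau": joint torques, N m; "ee_pos": TCP position; "eef_rot": TCP orientation; "force": force on the tool from outside, world axes, zero at the start; "moment": the same for the moment, N m; "grip_width": finger opening in m; "grip_force": force on a finger pad.
Only numpy, scipy, OpenCV 4.12 (cv2) and the standard library are available. Lean on these libraries where they do the work, as an engineer would, in place of code of your own. Each camera call takes 0.05 s, during which the arm holds its last target. There are 200 camera calls.

TASK

First stop the steriliser by turning its timer knob until the pointer reads zero; put nothing in its well while the timer is off zero. Then sort everything that lies loose about the ledge by type: tongue scrapers into the steriliser's well, combs into the rectangular wooden tray, soap bars side by side into the oval dish. Leave the toiletries standing where they are.

Things in the scene. Friction and masses are not known exactly. Their poses are not given: they have to be found in the camera images.
- steriliser: Fixed white steriliser, for the scrapers. Origin: underside, middle of its open rectangular well. Well: outside 130 (x) by 170 (y) mm, walls 5 thick, rim 45 mm above the ledge, inner floor 6 mm up, inside 120 x 160 mm. A solid panel 130 x 75 mm, top at 45 mm, joins the well's +y end and carries the timer knob, 122.5 mm along +y from the origin.
- timer_grip (a point): Middle of the knob's grip bar, on its upright axis, 65 mm above the ledge. The knob: grey 50 mm disc with a raised bar 46 long, 13 wide, 22 mm high (top 76 mm above the ledge). Site x points along the bar to the pointer end, which has a white line on top. The long black mark on the panel, on the steriliser's +x side of the knob, is zero.
- timer (a joint): Timer knob angle, rad: 0 = pointer at the long zero mark (pointing along the steriliser's +x), growing anticlockwise seen from above; it starts between 0.6 and 1.9, turns stiffly and stays where it is left. No stop at zero: stops at -2.6 and 2.6.
- comb_tray: Fixed rectangular wooden tray, 170 (x) by 130 (y) mm outside, 40 mm high, walls and floor 5 mm thick. Origin: centre of its underside. For the combs. Stands left or right.
- soap_dish: Fixed oval white ceramic soap dish, 182 (x) by 134 (y) mm over the rim, rim 6 mm thick and 22 mm high, inner floor 6 mm up, inner oval 170 x 122 mm. Origin: centre of its underside. For the soap bars. Stands right or left.
- scraper1: Loose stainless tongue scraper lying flat, 130 mm long: flat straight handle 83 x 14 x 7 mm towards -x, loop-shaped head 41 mm wide towards +x. Origin: on its underside, middle of its length, on the handle close to its balance point; handle spans x from -65 to +18 mm. May be absent.
- scraper2: Loose stainless tongue scraper lying flat, 130 mm long: flat straight handle 83 x 14 x 7 mm towards -x, loop-shaped head 41 mm wide towards +x. Origin: on its underside, middle of its length, on the handle close to its balance point; handle spans x from -65 to +18 mm. May be absent.
- scraper3: Loose stainless tongue scraper lying flat, 130 mm long: flat straight handle 83 x 14 x 7 mm towards -x, loop-shaped head 41 mm wide towards +x. Origin: on its underside, middle of its length, on the handle close to its balance point; handle spans x from -65 to +18 mm. May be absent.
- comb1: Loose flat brown plastic comb lying flat, 125 (x, long) x 30 (y) x 8 mm, teeth along -y. Origin: middle of its underside. May be absent.
- comb2: Loose flat brown plastic comb lying flat, 125 (x, long) x 30 (y) x 8 mm, teeth along -y. Origin: middle of its underside. May be absent.
- comb3: Loose flat brown plastic comb lying flat, 125 (x, long) x 30 (y) x 8 mm, teeth along -y. Origin: middle of its underside. May be absent.
- soap1: Loose cream soap bar with rounded edges, 68 (x) x 44 (y) x 25 mm. Origin: middle of its underside. May be absent.
- soap2: Loose cream soap bar with rounded edges, 68 (x) x 44 (y) x 25 mm. Origin: middle of its underside. May be absent.
- cream_jar: Low amber glass cream jar with metal lid, 44 mm across, 40 mm high. Bystander, loose: leave alone. Origin: centre of its underside.
- tin: Flat round metal tin, 48 mm across, 22 mm high. Bystander, loose: leave alone. Origin: centre of its underside.
- dispenser: Matte black pump dispenser, 68 mm across, 177 mm high. Bystander, loose: leave alone. Origin: centre of its underside.
- tumbler: White ceramic tumbler, 72 mm across, 95 mm high. Bystander, loose: leave alone. Origin: centre of its underside.
- mouthwash: Green mouthwash bottle, 68 mm across, 180 mm high. Bystander, loose: leave alone. Origin: centre of its underside.
- lotion: White lotion bottle, 56 mm across, 150 mm high. Bystander, loose: leave alone. Origin: centre of its underside.

How it is judged:
On the way, in this order (a step that is already met when the one before it is completed fails the run):
1. The timer knob's pointer is at zero, within 0.08 rad (4.5 degrees), and still (value of joint timer between -0.08 and 0.08 rad and velocity of joint timer between -0.05 and 0.05 rad/s), for 0.3 s.
2. Every scraper, comb and soap bar present lies in its own bin (x of scraper1 in the frame of steriliser between -0.05 and 0.05 m and y of scraper1 in the frame of steriliser between -0.05 and 0.05 m and z of each of scraper1, scraper2, scraper3 in the frame of steriliser below 0.034 m and angle between scraper1's own x axis and vertical between 1.37 and 1.77 rad and linear speed of each of scraper1, scraper2, scraper3, comb1, comb2, comb3, soap1, soap2 below 0.03 m/s and x of scraper2 in the frame of steriliser between -0.05 and 0.05 m and y of scraper2 in the frame of steriliser between -0.05 and 0.05 m and angle between scraper2's own x axis and vertical between 1.37 and 1.77 rad and x of scraper3 in the frame of steriliser between -0.05 and 0.05 m and y of scraper3 in the frame of steriliser between -0.05 and 0.05 m and angle between scraper3's own x axis and vertical between 1.37 and 1.77 rad and x of comb1 in the frame of comb_tray between -0.05 and 0.05 m and y of comb1 in the frame of comb_tray between -0.05 and 0.05 m and z of each of comb1, comb2, comb3 in the frame of comb_tray below 0.034 m and angle between comb1's own x axis and vertical between 1.37 and 1.77 rad and x of comb2 in the frame of comb_tray between -0.05 and 0.05 m and y of comb2 in the frame of comb_tray between -0.05 and 0.05 m and angle between comb2's own x axis and vertical between 1.37 and 1.77 rad and x of comb3 in the frame of comb_tray between -0.05 and 0.05 m and y of comb3 in the frame of comb_tray between -0.05 and 0.05 m and angle between comb3's own x axis and vertical between 1.37 and 1.77 rad and x of soap1 in the frame of soap_dish between -0.06 and 0.06 m and y of soap1 in the frame of soap_dish between -0.032 and 0.032 m and z of each of soap1, soap2 in the frame of soap_dish below 0.034 m and (z of soap1 in the frame of soap_dish below 0.018 m or angle between soap1's own z axis and vertical above 1.2 rad) and angle between soap1's own x axis and vertical between 1.37 and 1.77 rad and x of soap2 in the frame of soap_dish between -0.06 and 0.06 m and y of soap2 in the frame of soap_dish between -0.032 and 0.032 m and (z of soap2 in the frame of soap_dish below 0.018 m or angle between soap2's own z axis and vertical above 1.2 rad) and angle between soap2's own x axis and vertical between 1.37 and 1.77 rad), for 0.3 s.
At the end, for the whole second after the job is handed in: Timer within 0.08 rad of zero. Every item let go, at rest, lengthwise level within 0.2 rad. Scrapers, combs: middle within 50 mm of bin middle on both bin axes, under 34 mm above ledge. Soaps: on the dish floor (origin under 18 mm up), not stacked, within 60 mm lengthwise, 32 mm crosswise (all of step 2 and value of joint timer between -0.08 and 0.08 rad); the robot touches nothing.
It fails at once if Something is put into the steriliser's well while the timer is more than 0.2 rad off zero ((value of joint timer above 0.2 rad or value of joint timer below -0.2 rad) and ((x of scraper1 in the frame of steriliser between -0.06 and 0.06 m and y of scraper1 in the frame of steriliser between -0.08 and 0.08 m and z of scraper1 in the frame of steriliser below 0.045 m) or (x of scraper2 in the frame of steriliser between -0.06 and 0.06 m and y of scraper2 in the frame of steriliser between -0.08 and 0.08 m and z of scraper2 in the frame of steriliser below 0.045 m) or (x of scraper3 in the frame of steriliser between -0.06 and 0.06 m and y of scraper3 in the frame of steriliser between -0.08 and 0.08 m and z of scraper3 in the frame of steriliser below 0.045 m) or (x of comb1 in the frame of steriliser between -0.06 and 0.06 m and y of comb1 in the frame of steriliser between -0.08 and 0.08 m and z of comb1 in the frame of steriliser below 0.045 m) or (x of comb2 in the frame of steriliser between -0.06 and 0.06 m and y of comb2 in the frame of steriliser between -0.08 and 0.08 m and z of comb2 in the frame of steriliser below 0.045 m) or (x of comb3 in the frame of steriliser between -0.06 and 0.06 m and y of comb3 in the frame of steriliser between -0.08 and 0.08 m and z of comb3 in the frame of steriliser below 0.045 m) or (x of soap1 in the frame of steriliser between -0.06 and 0.06 m and y of soap1 in the frame of steriliser between -0.08 and 0.08 m and z of soap1 in the frame of steriliser below 0.045 m) or (x of soap2 in the frame of steriliser between -0.06 and 0.06 m and y of soap2 in the frame of steriliser between -0.08 and 0.08 m and z of soap2 in the frame of steriliser below 0.045 m))).
It fails at once if A bystander (jar, tin, dispenser, tumbler or bottle) is shifted more than 50 mm or toppled (distance of any of cream_jar, tin, dispenser, tumbler, mouthwash, lotion from where it was at the start of the episode above 0.05 m or angle between any of cream_jar, tin, dispenser, tumbler, mouthwash, lotion's own z axis and vertical above 0.5 rad).
Of scraper1, scraper2, scraper3, comb1, comb2, comb3, soap1, soap2 only 6 to 8 are there at a start; the rules pass over those that are not, and their reading is None.
At some moment in a run one of scraper1, scraper2, scraper3, comb1, comb2, comb3, soap1, soap2 may be knocked a few centimetres aside while the robot is not near it.
Once in a run the grip may slacken for a moment while it holds something.
It also fails if it takes over 210 s, if anything falls off the work surface, if the arm or the gripper's body presses on something with over 40 N, if the wrist force passes 120 N, or if a joint passes its speed limit or range.

## Working session

There is one attempt and no reset: what is moved stays moved. The work goes in short steps, Python scripts to look and compute and a tool call to move; the robot and the scene stay as the last step left them, time stands still between calls to the robot, and variables do not carry over. Pictures are saved under pics/ and viewed, at most 14 in all, crops included, and the job is handed in when it is done.

Besides the shell and the picture viewer there is one more tool, called after "Emit:" as name(argument=value, ...) on one line, values as JSON. play_rows: Moves the arm, as the interface text tells. Its arguments: {"type":"object","properties":{"motion":{"type":"array"},"grip_force":{"type":"number"}},"required":["motion"]}

```bash
ls; mkdir -p pics; python3 - <<'E'
from station import get_obs, camera
import cv2,numpy as np
o=get_obs();print(o)
for n in("top","scene"):
    c=camera(n);print(n,c["camera_matrix"],c["T"],c["z_map"].min(),c["z_map"].max(),[k for k in c])
    cv2.imwrite(f"pics/{n}0.png",c["frame"][:,:,::-1]);np.savez(f"{n}0.npz",**c)
E
```

```text
pics
{'time_s': 0.0, 'qpos': array([ 1.10240391e+00,  3.00436227e-01,  1.52158855e+00,  1.72572469e-05,
        1.32068409e+00, -6.65727588e-02]), 'joint_vel': array([ 8.23669271e-04, -3.33601598e-03, -6.69547273e-04, -4.03692858e-05,
       -1.36065081e-03, -1.04267615e-03]), 'tau': array([ 1.57338718e-04, -5.31797755e+01, -3.52742493e+01,  7.07806530e-02,
        2.43121921e-02, -7.96749623e-05]), 'ee_pos': array([0.21496693, 0.50596365, 0.2026023 ]), 'eef_rot': array([-3.14048003e+00, -9.09327006e-05,  2.73976866e+00]), 'force': array([ 0.36601417, -0.19170907, -0.11440313]), 'moment': array([-0.00452245,  0.05553481, -0.03924646]), 'grip_force': 0.0, 'grip_width': 0.09423452854476067}
top [[356.85071344   0.         253.04566314]
 [  0.         356.85071344 193.54229315]
 [  0.           0.           1.        ]] [[-0.02895007  0.9941964  -0.10361185  0.50450882]
 [-0.99926015 -0.03141041 -0.02219306 -0.02314618]
 [-0.02531875  0.1028927   0.99437018  1.20629115]
 [ 0.          0.          0.          1.        ]] 0.0 2.1388645 ['frame', 'z_map', 'camera_matrix', 'T']
scene [[384.93924374   0.         249.77397326]
 [  0.         384.93924374 188.77777519]
 [  0.           0.           1.        ]] [[ 0.80964944 -0.38490482  0.44307568  1.23031293]
 [ 0.5866327   0.55408422 -0.59063759 -0.84831572]
 [-0.01816198  0.73813207  0.67441173  1.04754818]
 [ 0.          0.          0.          1.        ]] 0.0 3.9998856 ['frame', 'z_map', 'camera_matrix', 'T']
```

View pics/top0.png

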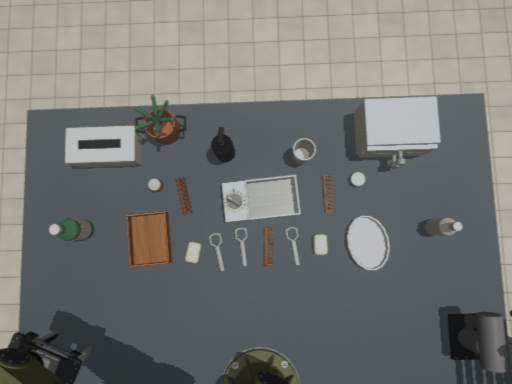

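View pics/scene0.png

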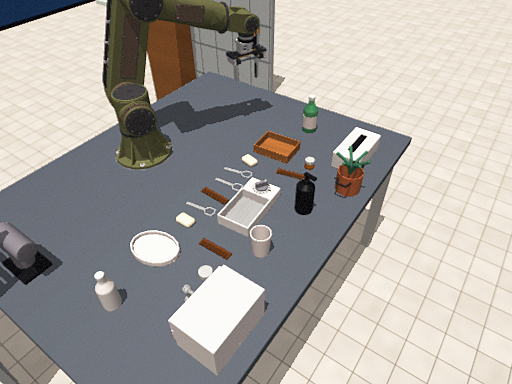

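```bash
cat > h.py <<'E'
import numpy as np, cv2
from scipy.spatial.transform import Rotation as R
def ray(c,uv,z,T=None):
    T=c["T"] if T is None else T
    uv=np.atleast_2d(np.asarray(uv,float)); K=c["camera_matrix"]
    d=np.c_[(uv[:,0]-K[0,2])/K[0,0],-(uv[:,1]-K[1,2])/K[1,1],-np.ones(len(uv))]@T[:3,:3].T
    o=T[:3,3]; return o+d*((z-o[2])/d[:,2])[:,None]
def proj(c,P,T=None):
    T=c["T"] if T is None else T
    p=(np.atleast_2d(P)-T[:3,3])@T[:3,:3];K=c["camera_matrix"]
    return np.c_[K[0,2]+K[0,0]*p[:,0]/-p[:,2],K[1,2]-K[1,1]*p[:,1]/-p[:,2]]
def toolT(o):
    T=np.eye(4);T[:3,:3]=R.from_euler("xyz",o["eef_rot"]).as_matrix();T[:3,3]=o["ee_pos"];return T
def rect(P):  # centre, long, short, angle of long axis (deg, world)
    Q=(P[:,:2]*1000).astype(np.float32); (c,(w,h),a)=cv2.minAreaRect(Q)
    if w<h: w,h,a=h,w,a+90
    return np.round(c,1),round(w,1),round(h,1),round((a+90)%180-90,1)
E
python3 - <<'E'
from h import *
c=dict(np.load("top0.npz"));f=c["frame"]
big=cv2.resize(f,None,fx=4,fy=4,interpolation=cv2.INTER_CUBIC)
hsv=cv2.cvtColor(big,cv2.COLOR_RGB2HSV)
m=((hsv[:,:,2]>75)|((hsv[:,:,1]>110)&(hsv[:,:,2]>40))).astype(np.uint8)
m[:,:110*1]=0;m[:420]=0;m[1100:]=0
m=cv2.morphologyEx(m,cv2.MORPH_CLOSE,np.ones((5,5)))
n,l,s,ce=cv2.connectedComponentsWithStats(m)
for i in range(1,n):
    if s[i,4]<250: continue
    vu=np.argwhere(l==i); uv=(vu[:,::-1]+.5)/4-.5
    w,hh=s[i,2]/4,s[i,3]/4
    z={True:.008,False:.022}[min(w,hh)<20]
    P=ray(c,uv,z)
    print((ce[i]/4).round(),s[i,4],hsv[l==i].mean(0).round(),*rect(P),"cen",(P.mean(0)*1000).round(1)[:2])
E
```

```text
[271. 191.] 1266681 [ 87.  24. 114.] [642.5 -35.3] 1656.2 580.4 87.8 cen [637.5 -50.7]
[180. 134.] 280 [42. 55. 80.] [844.4 252.1] 20.2 13.5 -84.9 cen [845.4 250.5]
```

```bash
python3 - <<'E'
from h import *
c=dict(np.load("top0.npz"));f=c["frame"]
print(f[220,250],f[195,184],f[246,268],f[255,220],f[252,193],f[184:206,184].tolist()[0],f[280,100],f[240,150])
big=cv2.resize(f,None,fx=4,fy=4,interpolation=cv2.INTER_CUBIC)
bg=np.median(big[900:1080,300:1400].reshape(-1,3),axis=0);print(bg)
d=np.abs(big.astype(int)-bg).max(2)
m=(d>32).astype(np.uint8)
m[:440]=0;m[1120:]=0
m=cv2.morphologyEx(m,cv2.MORPH_CLOSE,np.ones((5,5)))
n,l,s,ce=cv2.connectedComponentsWithStats(m)
for i in range(1,n):
    if s[i,4]<250: continue
    vu=np.argwhere(l==i); uv=(vu[:,::-1]+.5)/4-.5
    w,hh=s[i,2]/4,s[i,3]/4
    P=ray(c,uv,.008 if min(w,hh)<20 else .03)
    print((ce[i]/4).round(),s[i,4],big[l==i].mean(0).round(),*rect(P),"cen",(P.mean(0)*1000).round(1)[:2])
E
```

```text
[90 93 95] [80 60 48] [108  86  71] [149 151 147] [186 190 184] [91, 67, 54] [83 87 92] [138  95  62]
[89. 94. 96.]
[ 12. 191.] 66042 [170. 166. 155.] [657.2 823.9] 578.0 102.1 -0.6 cen [665.3 817.5]
[118. 140.] 56393 [139. 136. 133.] [827.7 433.6] 430.5 159.5 -80.6 cen [826.8 458.3]
[402. 130.] 47623 [182. 185. 187.] [ 803.6 -501.1] 248.9 182.4 87.8 cen [ 825.5 -500.4]
[502. 182.] 49945 [173. 169. 159.] [ 604.9 -812. ] 556.1 87.8 -2.2 cen [ 643.3 -810.6]
[221. 149.] 10644 [39. 40. 41.] [787.3  99.4] 128.1 89.3 -21.9 cen [782.5 107.2]
[303. 151.] 3940 [154. 155. 154.] [ 772.9 -171.8] 77.6 76.7 88.1 cen [ 766.4 -167.7]
[351. 152.] 2368 [57. 61. 63.] [ 761.9 -331.7] 95.1 42.5 37.4 cen [ 761.4 -332.2]
[290. 159.] 2151 [57. 60. 63.] [ 744.7 -124.7] 65.0 38.8 24.2 cen [ 745.1 -124.3]
[383. 168.] 656 [58. 61. 64.] [ 708.8 -438.6] 34.5 31.6 88.1 cen [ 704.4 -436.3]
[358. 179.] 2772 [172. 175. 173.] [ 669.3 -348. ] 53.8 48.4 88.2 cen [ 668.6 -349.5]
[260. 199.] 45278 [168. 170. 168.] [611.8 -21.4] 251.3 135.2 -85.6 cen [609.8 -18.7]
[326. 193.] 1734 [117.  89.  71.] [ 623.5 -244.4] 124.1 28.
[... 632 characters left out ...]
 [527.  654.7] 63.7 25.7 1.5 cen [523.5 652.4]
[ 91. 230.] 703 [51. 63. 54.] [521.6 560.1] 63.3 26.9 -11.5 cen [522.8 556.4]
[ 54. 229.] 1592 [172. 175. 173.] [529.9 682.1] 38.4 37.1 64.0 cen [530.  682.1]
[294. 245.] 2671 [148. 150. 147.] [ 451.6 -125.5] 127.3 40.7 6.2 cen [ 454.  -126.6]
[243. 246.] 2620 [146. 148. 145.] [454.   44.9] 126.9 40.5 4.8 cen [457.2  44.7]
[267. 251.] 1810 [110.  83.  66.] [451.3 -39.7] 122.6 26.4 -1.8 cen [437.  -34.5]
[218. 251.] 2581 [144. 146. 143.] [439.  126.1] 127.7 40.2 11.4 cen [442.2 126.5]
[321. 245.] 4292 [176. 177. 169.] [ 454. -215.] 69.0 44.7 -0.7 cen [ 453.8 -214.8]
[193. 252.] 4299 [176. 176. 164.] [440.2 210.1] 69.1 46.2 -13.2 cen [439.8 210.3]
```

```bash
cat >> h.py <<'E'
def plan(pts,o=None):
    """pts: list of (x,y,z,yaw) world; prints tool fractions for successive calls (tool down throughout)"""
    if o is None:
        from station import get_obs; o=get_obs()
        print("t",round(o["time_s"],2),"p",o["ee_pos"].round(4),"yaw",round(o["eef_rot"][2],4),"w",round(o["grip_width"],4))
    p=o["ee_pos"]; y=o["eef_rot"][2]
    for q in pts:
        d=np.array(q[:3])-p; Rm=R.from_euler("xyz",[np.pi,0,y]).as_matrix()
        s=Rm.T@d; a=q[3]-y
        print((s/.25).round(4),"az",round(-a/(2*np.pi),4),"| len %.3f turn %.0f"%(np.linalg.norm(d),np.degrees(a)))
        p=np.array(q[:3]);y=q[3]
E
python3 - <<'E'
from h import *
plan([(.41,.28,.24,2.14),(.54,.06,.26,1.57)])
E
```

```text
t 0.1 p [0.215  0.506  0.2026] yaw 2.7397 w 0.0941
[-1.0715 -0.5268 -0.1494] az 0.0955 | len 0.301 turn -34
[-1.0215 -0.0363 -0.08  ] az 0.0907 | len 0.256 turn -33
```

Emit:
play_rows(motion=[[[-1, -0.5, -0.15, 0, 0, 0.0955, 1], [-1, -0.5, -0.15, 0, 0, 0.0955, 1], [-1, -0.5, -0.15, 0, 0, 0.0955, 1], [-1, -0.5, -0.15, 0, 0, 0.0955, 1], [-1, -0.5, -0.15, 0, 0, 0.0955, 1], [-1, -0.5, -0.15, 0, 0, 0.0955, 1], [-1, -0.5, -0.15, 0, 0, 0.0955, 1], [-1, -0.5, -0.15, 0, 0, 0.0955, 1]]])

```text
time_s: 0.9
ee_pos: [0.3963, 0.2931, 0.2404]
eef_rot: [-3.141, -0.0, 2.138]
force: [-1.1, 0.1, -0.6]
grip_width: 0.0939
grip_force: 0.0
```

Emit:
play_rows(motion=[[[-1, -0.04, -0.08, 0, 0, 0.0907, 1], [-1, -0.04, -0.08, 0, 0, 0.0907, 1], [-1, -0.04, -0.08, 0, 0, 0.0907, 1], [-1, -0.04, -0.08, 0, 0, 0.0907, 1], [-1, -0.04, -0.08, 0, 0, 0.0907, 1], [-1, -0.04, -0.08, 0, 0, 0.0907, 1], [-1, -0.04, -0.08, 0, 0, 0.0907, 1], [-1, -0.04, -0.08, 0, 0, 0.0907, 1], [-1, -0.04, -0.08, 0, 0, 0.0907, 1]]])

```text
time_s: 1.8
ee_pos: [0.522, 0.0789, 0.2606]
eef_rot: [-3.141, -0.0, 1.572]
force: [0.1, 0.5, 0.3]
grip_width: 0.0939
grip_force: 0.0
```

```bash
cat >> h.py <<'E'
def wrist(name):
    from station import get_obs,camera
    o=get_obs(); c=camera("wrist"); c["T"]=toolT(o)@c["T_tool_cam"]
    cv2.imwrite(f"pics/{name}.png",c["frame"][:,:,::-1]); np.savez(f"{name}.npz",**c); return c
E
python3 - <<'E'
from h import *
plan([])
c=wrist("w1");print(c["T_tool_cam"],c["T"])
for P in([.605,.063,.045],[.613,-.06,.045]): print(proj(c,P))
E
```

```text
t 1.8 p [0.522  0.0789 0.2606] yaw 1.5722 w 0.0939
[[-2.57255721e-04  9.69611286e-01  2.44650544e-01  7.14806660e-02]
 [ 9.99999708e-01  7.32936902e-05  7.61041660e-04  1.37605726e-03]
 [ 7.19983241e-04  2.44650669e-01 -9.69611021e-01 -1.81808923e-01]
 [ 0.00000000e+00  0.00000000e+00  0.00000000e+00  1.00000000e+00]] [[ 9.99998960e-01 -1.31828026e-03  5.85266559e-04  5.23305415e-01]
 [ 1.13510407e-03  9.69629917e-01  2.44574191e-01  1.50416205e-01]
 [-8.89909294e-04 -2.44573272e-01  9.69630405e-01  4.42418648e-01]
 [ 0.00000000e+00  0.00000000e+00  0.00000000e+00  1.00000000e+00]]
[[325.50406864 184.11680927]]
[[326.92343576 278.91658383]]
```

View pics/w1.png

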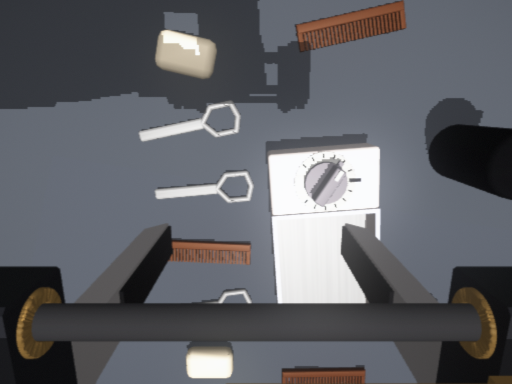

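```bash
python3 - <<'E'
from h import *
c=dict(np.load("w1.npz"));f=c["frame"]
cv2.imwrite("pics/w1c.png",cv2.resize(f[140:225,260:390],None,fx=6,fy=6,interpolation=cv2.INTER_CUBIC)[:,:,::-1])
# panel outline
g=f.max(2);m=(g>150).astype(np.uint8);m[:,:262]=0;m[:140]=0;m[225:]=0;m[:,390:]=0
# outer corners by edge line fits: left edge rows 158..205, right edge, top edge
from numpy import polyfit
big=g.astype(float)
def edge(arr,rng,lo,hi,axis,rev):
    pts=[]
    for k in rng:
        s=arr[k,lo:hi] if axis==0 else arr[lo:hi,k]
        s=s[::-1] if rev else s
        i=np.argmax(s>145)
        if i>0:
            fr=i-(s[i]-145)/(s[i]-s[i-1]+1e-6)
            x=(hi-1-fr) if rev else lo+fr
            pts.append((x,k) if axis==0 else (k,x))
    return np.array(pts)
L=edge(big,range(158,206,2),262,285,0,False);Rr=edge(big,range(156,204,2),365,392,0,True);T=edge(big,range(276,374,3),138,165,1,False)
for n,E in(("L",L),("R",Rr),("T",T)):
    P=ray(c,E,.045)[:,:2]; v=cv2.fitLine((P*1000).astype(np.float32),cv2.DIST_HUBER,0,.01,.01).ravel();print(n,np.degrees(np.arctan2(v[1],v[0])).round(2),v[2:].round(1),len(P))
# knob bar: dark grey
pts=ray(c,[(326,183)],.054);print(pts)
E
```

```text
L -85.57 [538.   68.2] 24
R -85.61 [668.8  70.8] 24
T 4.55 [598.7 103.7] 33
[[0.60365512 0.06629804 0.054     ]]
```

View pics/w1c.png

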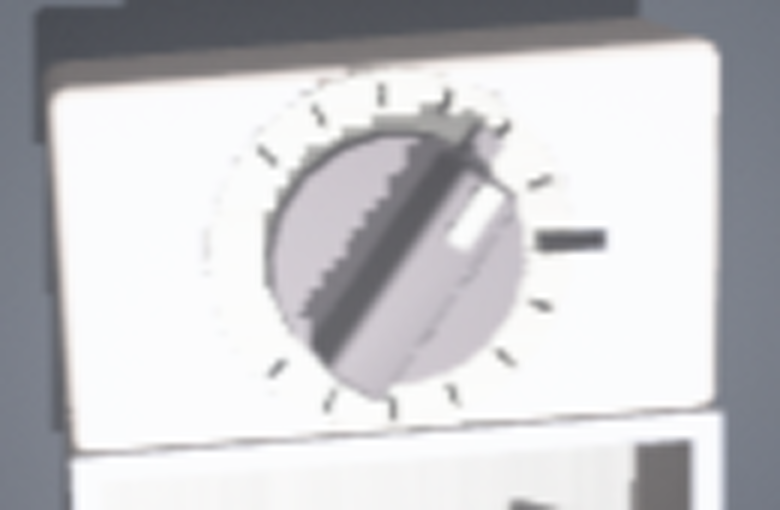

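```bash
python3 - <<'E'
from h import *
c=dict(np.load("w1.npz"))
for a,b in(((328,360),(485,165)),((395,385),(515,235))):
    P=ray(c,[(260+a[0]/6,140+a[1]/6),(260+b[0]/6,140+b[1]/6)],.076);d=P[1]-P[0];print(P.round(4),np.degrees(np.arctan2(d[1],d[0])))
y=np.radians(52.5)
plan([(.6036,.0665,.16,y),(.6036,.0665,.077,y)])
E
```

```text
[[0.5876 0.0519 0.076 ]
 [0.6142 0.0881 0.076 ]] 53.72185213508369
[[0.6001 0.0472 0.076 ]
 [0.6204 0.0753 0.076 ]] 54.29352502653258
t 1.85 p [0.5221 0.0788 0.2607] yaw 1.572 w 0.094
[-0.0494  0.326   0.4028] az 0.1044 | len 0.130 turn -38
[ 0.    -0.     0.332] az -0.0 | len 0.083 turn 0
```

Emit:
play_rows(motion=[[[-0.05, 0.326, 0.4, 0, 0, 0.1, 0.2], [-0.05, 0.326, 0.4, 0, 0, 0.1, 0.2], [-0.05, 0.326, 0.4, 0, 0, 0.1, 0.2], [-0.05, 0.326, 0.4, 0, 0, 0.1, 0.2], [-0.05, 0.326, 0.4, 0, 0, 0.1, 0.2], [-0.05, 0.326, 0.4, 0, 0, 0.1, 0.2], [-0.05, 0.326, 0.4, 0, 0, 0.1, 0.2], [-0.05, 0.326, 0.4, 0, 0, 0.1, 0.2]]])

```text
time_s: 2.65
ee_pos: [0.604, 0.065, 0.1614]
eef_rot: [3.141, -0.001, 0.944]
force: [-0.2, 0.1, 1.0]
grip_width: 0.056
grip_force: 0.0
```

```bash
python3 - <<'E'
from h import *
plan([(.6036,.0667,.077,np.radians(54)),(.6036,.0667,.077,np.radians(4.45))])
E
```

```text
t 2.65 p [0.604  0.065  0.1614] yaw 0.9441 w 0.056
[ 0.0043 -0.0053  0.3378] az 0.0003 | len 0.084 turn -0
[0. 0. 0.] az 0.1376 | len 0.000 turn -50
```

Emit:
play_rows(motion=[[[0.004, -0.005, 0.338, 0, 0, 0, 0.2], [0.004, -0.005, 0.338, 0, 0, 0, 0.2], [0.004, -0.005, 0.338, 0, 0, 0, 0.2], [0.004, -0.005, 0.338, 0, 0, 0, -1], [0.004, -0.005, 0.338, 0, 0, 0, -1], [0.004, -0.005, 0.338, 0, 0, 0, -1], [0.004, -0.005, 0.338, 0, 0, 0, -1], [0.004, -0.005, 0.338, 0, 0, 0, -1], [0.004, -0.005, 0.338, 0, 0, 0, -1], [0.004, -0.005, 0.338, 0, 0, 0, -1]]], grip_force=25)

```text
time_s: 3.65
ee_pos: [0.6037, 0.0663, 0.0763]
eef_rot: [3.142, -0.0, 0.942]
force: [0.4, -0.3, -0.8]
grip_width: 0.0043
grip_force: 0.0
```

```bash
python3 - <<'E'
from h import *
plan([])
c=wrist("w2")
a=cv2.resize(c["frame"][150:384,130:400],None,fx=2,fy=2)
from station import camera
t=camera("scene")["frame"][160:240,200:300]
b=cv2.resize(t,None,fx=5,fy=5)[:400]
b=b[:, :]
H=max(a.shape[0],b.shape[0]);im=np.zeros((H,a.shape[1]+b.shape[1],3),np.uint8);im[:a.shape[0],:a.shape[1]]=a;im[:b.shape[0],a.shape[1]:]=b
im=cv2.resize(im,(780,int(H*780/im.shape[1])))
cv2.imwrite("pics/w2c.png",im[:,:,::-1]);print(im.shape)
E
```

```text
t 3.65 p [0.6037 0.0663 0.0763] yaw 0.9415 w 0.0043
(351, 780, 3)
```

View pics/w2c.png

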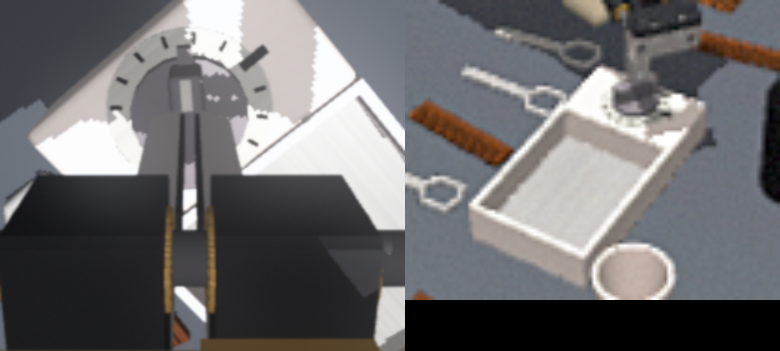

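Emit:
play_rows(motion=[[[0, 0, 0, 0, 0, 0, -1], [0, 0, 0, 0, 0, 0, -1], [0, 0, 0, 0, 0, 0, -1]]])

```text
time_s: 4.05
ee_pos: [0.6036, 0.0663, 0.0761]
eef_rot: [-3.142, 0.0, 0.942]
force: [0.1, 0.4, 0.6]
grip_width: 0.0008
grip_force: 0.0
```

```bash
python3 - <<'E'
from h import *
plan([])
c=wrist("w3")
K=c["camera_matrix"];z=c["z_map"]
v,u=np.mgrid[0:384,0:512]
Pc=np.stack([(u-K[0,2])/K[0,0]*z,-(v-K[1,2])/K[1,1]*z,-z],-1)
Pw=Pc@c["T"][:3,:3].T+c["T"][:3,3]
Pt=Pc@c["T_tool_cam"][:3,:3].T+c["T_tool_cam"][:3,3]
t=proj(c,[[.6036,.0665,.076],[.6036,.0665,.054]]);print(t)
for r in range(190,262,6): print(r,[ (int(Pw[r,k,2]*1000), int(Pt[r,k,2]*1000)) for k in range(225,290,6)])
a=c["frame"][150:300,170:340]
cv2.imwrite("pics/w3c.png",cv2.resize(a,None,fx=4,fy=4)[:,:,::-1])
E
```

```text
t 4.05 p [0.6036 0.0663 0.0761] yaw 0.9416 w 0.0008
[[254.89411605 239.38792353]
 [255.03400628 226.32206012]]
190 [(48, 28), (46, 29), (47, 28), (51, 24), (59, 16), (58, 17), (55, 20), (53, 22), (47, 28), (46, 29), (46, 30)]
196 [(46, 29), (51, 25), (53, 22), (54, 21), (64, 11), (65, 10), (66, 9), (52, 23), (54, 21), (54, 21), (46, 29)]
202 [(49, 26), (53, 22), (54, 21), (74, 1), (75, 1), (74, 1), (76, 0), (55, 21), (53, 22), (53, 22), (53, 22)]
208 [(55, 21), (54, 21), (54, 21), (75, 0), (75, 0), (77, -1), (76, 0), (55, 20), (53, 22), (55, 20), (53, 22)]
214 [(53, 22), (54, 21), (54, 21), (74, 1), (77, 0), (77, -1), (75, 0), (54, 22), (54, 21), (54, 21), (54, 21)]
220 [(53, 22), (53, 22), (53, 22), (55, 20), (76, 0), (77, -1), (77, -1), (54, 21), (53, 22), (55, 20), (54, 21)]
226 [(54, 21), (54, 21), (53, 22), (83, -7), (84, -8), (79, -3), (84, -8), (83, -6), (54, 21), (53, 22), (54, 21)]
232 [(54, 21), (55, 20), (93, -17), (92, -15), (91, -15), (88, -12), (93, -17), (93, -17), (93, -17), (92, -16), (53, 22)]
238 [(54, 21), (54, 21), (100, -24), (99, -23), (100, -24), (97, -21), (101, -25), (101, -25), (101, -25), (101, -25), (54, 21)]
244 [(55, 21), (109, -33), (108, -32), (109, -32), (109, -33), (104, -28), (108, -32), (109, -32), (109, -33), (108, -32), (54, 21)]
250 [(46, 29), (115, -39), (115, -39), (116, -39), (115, -39), (112, -36), (115, -39), (115, -39), (115, -39), (115, -39), (55, 20)]
256 [(46, 29), (121, -45), (123, -47), (122, -46), (121, -45), (118, -42), (122, -46), (122, -46), (121, -45), (122, -46), (122, -46)]
```

View pics/w3c.png

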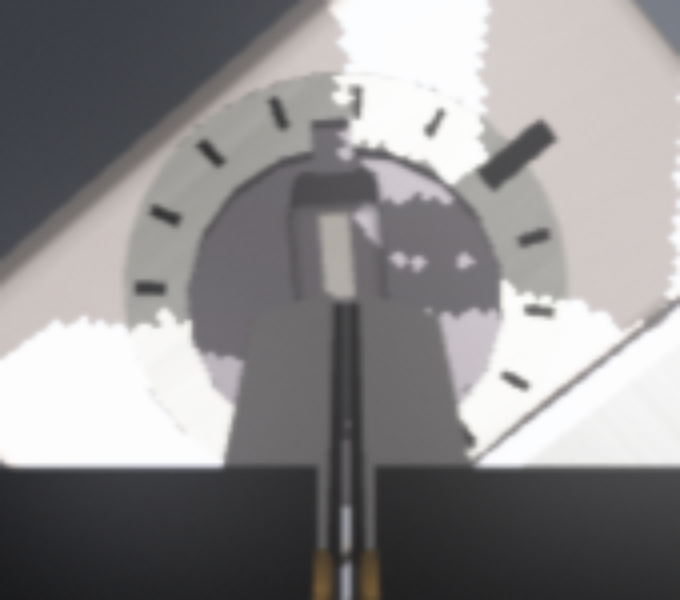

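```bash
python3 - <<'E'
from h import *
c=dict(np.load("w3.npz"));d=dict(np.load("w1.npz"))
def tl(c):
    K=c["camera_matrix"];z=c["z_map"];v,u=np.mgrid[0:384,0:512]
    Pc=np.stack([(u-K[0,2])/K[0,0]*z,-(v-K[1,2])/K[1,1]*z,-z],-1)
    return Pc@c["T_tool_cam"][:3,:3].T+c["T_tool_cam"][:3,3]
P=tl(c)*1000
for col in(238,262): print([(r,P[r,col].astype(int).tolist()) for r in range(218,252,3)])
P=tl(d)*1000   # open fingers, image w1
for row in range(220,300,8): print(row,[P[row,k].astype(int).tolist() for k in (120,135,150,165,350,360)])
print(proj(c,[0,0,0],c["T_tool_cam"]),proj(c,[8,0,19],c["T_tool_cam"]),proj(c,[8,8,19],c["T_tool_cam"]))
print(proj(c,[.008,.012,.019],c["T_tool_cam"]))
E
```

```text
[(218, [5, -10, 21]), (221, [3, -10, 21]), (224, [1, -10, 21]), (227, [11, -8, -10]), (230, [10, -8, -13]), (233, [10, -8, -17]), (236, [10, -8, -22]), (239, [11, -8, -27]), (242, [11, -7, -31]), (245, [10, -7, -32]), (248, [10, -7, -37]), (251, [11, -7, -41])]
[(218, [12, 3, 0]), (221, [11, 3, 0]), (224, [10, 3, -4]), (227, [11, 3, -10]), (230, [10, 3, -14]), (233, [10, 3, -18]), (236, [10, 3, -22]), (239, [10, 3, -26]), (242, [11, 3, -30]), (245, [10, 3, -33]), (248, [11, 3, -37]), (251, [11, 3, -41])]
220 [[-76, -183, 261], [-75, -162, 259], [-75, -142, 260], [-75, -121, 260], [-73, 126, 255], [-73, 139, 253]]
228 [[-87, -184, 263], [-86, -163, 260], [10, -54, -10], [9, -47, -8], [10, 50, -11], [10, 55, -10]]
236 [[-98, -184, 259], [-98, -164, 260], [10, -51, -22], [7, -45, -16], [8, 48, -18], [10, 52, -22]]
244 [[-110, -186, 260], [10, -54, -32], [10, -47, -33], [3, -45, -15], [5, 48, -20], [8, 50, -29]]
252 [[-121, -187, 260], [9, -52, -40], [9, -46, -39], [0, -45, -16], [1, 48, -22], [7, 48, -36]]
260 [[10, -55, -50], [10, -48, -49], [6, -45, -41], [-4, -45, -18], [-2, 48, -21], [4, 48, -37]]
268 [[10, -52, -57], [9, -46, -55], [3, -45, -42], [-146, -126, 260], [-6, 48, -22], [0, 48, -38]]
276 [[10, -49, -64], [8, -45, -61], [0, -45, -43], [-158, -127, 260], [-156, 131, 255], [-2, 48, -38]]
284 [[10, -47, -70], [5, -45, -61], [-3, -45, -44], [-170, -128, 260], [-166, 131, 253], [-5, 48, -41]]
292 [[8, -46, -72], [2, -45, -61], [-183, -150, 260], [-183, -129, 261], [-179, 132, 253], [-179, 146, 254]]
[[255.08732956 239.67547785]] [[256.25861557 -61.670433  ]] [[421.79445871 -61.76525086]]
[[274.8284216  215.82213287]]
```

Emit:
play_rows(motion=[[[0, 0, 0, 0, 0, 0, 0], [0, 0, 0, 0, 0, 0, 0], [0, 0, 0, 0, 0, 0, 0], [0, 0, 0, 0, 0, 0, 0], [0, 0, 0.03, 0, 0, 0, 0], [0, 0, 0.06, 0, 0, 0, 0], [0, 0, 0.08, 0, 0, 0, 0], [0, 0, 0.1, 0, 0, 0, 0], [0, 0, 0.1, 0, 0, 0, 0]]])

```text
time_s: 5.0
ee_pos: [0.6036, 0.0663, 0.0517]
eef_rot: [-3.141, 0.0, 0.942]
force: [-6.2, -0.9, 11.4]
grip_width: 0.0467
grip_force: 5.3
```

Emit:
play_rows(motion=[[[0, 0, 0, 0, 0, 0, -1], [0, 0, 0, 0, 0, 0, -1], [0, 0, 0, 0, 0, 0, -1], [0, 0, 0, 0, 0, 0, -1], [0, 0, 0, 0, 0, 0, -1], [0, 0, 0, 0, 0, 0, -1], [0, 0, 0, 0, 0, 0, -1], [0, 0, 0, 0, 0, 0, -1]]])

```text
time_s: 5.8
ee_pos: [0.604, 0.0669, 0.0519]
eef_rot: [3.141, -0.001, 0.942]
force: [-3.2, 3.4, 10.4]
grip_width: 0.013
grip_force: 29.6
```

Emit:
play_rows(motion=[[[0, 0, -0.008, 0, 0, 0.02, -1], [0, 0, -0.008, 0, 0, 0.04, -1], [0, 0, -0.008, 0, 0, 0.06, -1], [0, 0, -0.008, 0, 0, 0.08, -1], [0, 0, -0.008, 0, 0, 0.1, -1], [0, 0, -0.008, 0, 0, 0.12, -1], [0, 0, -0.008, 0, 0, 0.1376, -1], [0, 0, -0.008, 0, 0, 0.1376, -1], [0, 0, -0.008, 0, 0, 0.1376, -1], [0, 0, -0.008, 0, 0, 0.1376, -1]]])

```text
time_s: 6.8
ee_pos: [0.6044, 0.0654, 0.0521]
eef_rot: [3.14, -0.002, 0.077]
force: [9.8, -5.3, -10.9]
grip_width: 0.0128
grip_force: 25.5
```

Emit:
play_rows(motion=[[[0, 0, 0, 0, 0, 0, 0], [0, 0, 0, 0, 0, 0, 0], [0, 0, 0, 0, 0, 0, 0], [0, 0, -0.2, 0, 0, 0, 0], [0, 0, -0.4, 0, 0, 0, 0], [0, 0, -0.6, 0, 0, 0, 0], [0, 0, -0.6, 0, 0, 0, 0]]])

```text
time_s: 7.5
ee_pos: [0.6058, 0.0667, 0.2107]
eef_rot: [3.141, -0.011, 0.077]
force: [-0.1, 0.7, 0.2]
grip_width: 0.0469
grip_force: 0.0
```

```bash
python3 - <<'E'
from h import *
plan([(.54,.06,.26,1.5708)])
c=wrist("w4")
t=proj(c,[.6036,.0665,.06])[0].astype(int);print(t)
a=c["frame"][max(0,t[1]-80):t[1]+70,max(0,t[0]-100):t[0]+100]
cv2.imwrite("pics/w4c.png",cv2.resize(a,None,fx=4,fy=4)[:,:,::-1])
E
```

```text
t 7.5 p [0.6058 0.0667 0.2107] yaw 0.0773 w 0.0469
[-0.2646  0.0062 -0.197 ] az -0.2377 | len 0.082 turn 86
[256 186]
```

View pics/w4c.png

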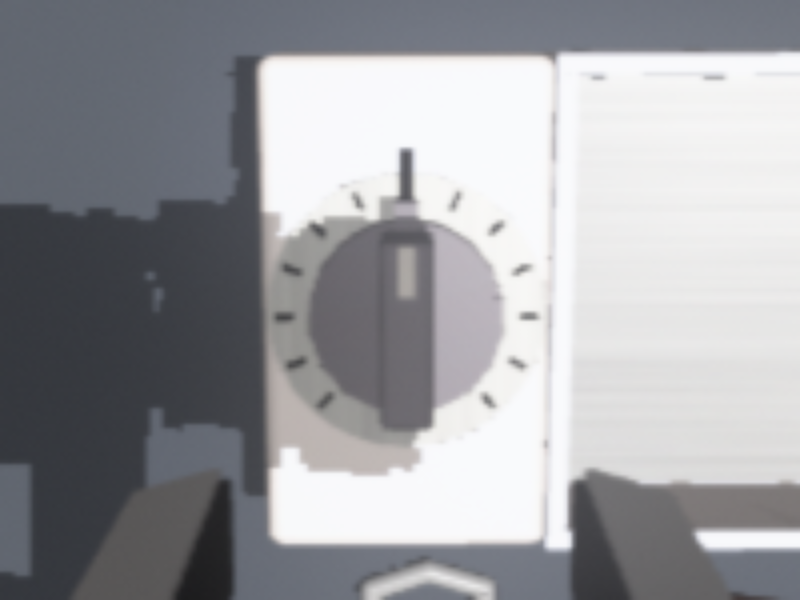

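```bash
python3 - <<'E'
from h import *
plan([(.452,.0447,.06,.084),(.452,.0447,.002,.084)])
E
```

```text
t 7.55 p [0.6047 0.0666 0.2067] yaw 0.0772 w 0.0468
[-0.6158  0.0401  0.5869] az -0.0011 | len 0.213 turn 0
[ 0.    -0.     0.232] az -0.0 | len 0.058 turn 0
```

Emit:
play_rows(motion=[[[-0.612, 0.04, 0.57, 0, 0, -0.001, 0], [-0.612, 0.04, 0.57, 0, 0, -0.001, 0], [-0.612, 0.04, 0.57, 0, 0, -0.001, 0], [-0.612, 0.04, 0.57, 0, 0, -0.001, 0], [-0.612, 0.04, 0.57, 0, 0, -0.001, 0], [-0.612, 0.04, 0.57, 0, 0, -0.001, 0], [-0.612, 0.04, 0.57, 0, 0, -0.001, 0], [-0.612, 0.04, 0.57, 0, 0, -0.001, 0]]])

```text
time_s: 8.35
ee_pos: [0.4534, 0.0447, 0.0615]
eef_rot: [3.141, -0.002, 0.083]
force: [-0.1, -0.6, -0.1]
grip_width: 0.0473
grip_force: 0.0
```

```bash
cat >> h.py <<'E'
def tophsv():
    pass
def look(tag=None):
    """relist loose items from the top camera: brown / bright components in the work area"""
    from station import camera
    c=camera("top"); f=c["frame"]
    big=cv2.resize(f,None,fx=4,fy=4,interpolation=cv2.INTER_CUBIC)
    d=np.abs(big.astype(int)-[89,94,96]).max(2); m=(d>32).astype(np.uint8); m[:440]=0;m[1120:]=0;m[:,:400]=0;m[:,1640:]=0
    m=cv2.morphologyEx(m,cv2.MORPH_CLOSE,np.ones((5,5)))
    n,l,s,ce=cv2.connectedComponentsWithStats(m)
    for i in range(1,n):
        if not 1000<s[i,4]<6000: continue
        uv=(np.argwhere(l==i)[:,::-1]+.5)/4-.5; col=big[l==i].mean(0)
        if col.max()<80 and col.max()-col.min()<20: continue
        k="comb" if col[0]-col[2]>25 else "brt"
        P=ray(c,uv,.022 if k=="brt" and s[i,4]>3500 else .008)
        r=rect(P)
        if r[0][0]<700: print(k,s[i,4],*r)
    if tag: cv2.imwrite(f"pics/{tag}.png",big[400:1160,400:1640][::2,::2,::-1])
    return c
E
python3 - <<'E'
from h import *
plan([(.452,.0447,.002,.084)])
c=wrist("w5");f=c["frame"]
# gripper closing centre and scraper handle in wrist image: project
print(proj(c,[.452,.0447,.007]),proj(c,[.42,.042,.007]))
cv2.imwrite("pics/w5c.png",f[:,:,::-1])
look()
E
```

```text
t 8.35 p [0.4534 0.0447 0.0615] yaw 0.0833 w 0.0473
[-0.0055 -0.0004  0.2381] az -0.0001 | len 0.060 turn 0
[[256.8446798  213.29390659]] [[256.86845506 254.80336722]]
brt 2700 [ 669.2 -350.6] 48.5 48.4 88.1
comb 1684 [ 623.8 -244.3] 124.9 28.7 2.8
comb 4690 [631.2 240.1] 124.5 29.9 11.6
brt 2528 [670.5 336.1] 52.5 44.8 44.1
brt 2778 [ 451.9 -125.2] 127.8 40.9 5.8
brt 4344 [ 454.6 -212.9] 68.3 44.9 -0.4
```

View pics/w5c.png

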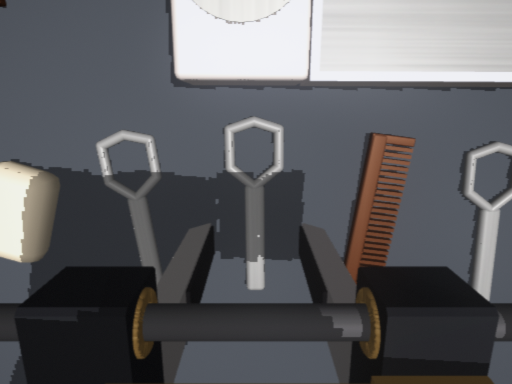

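Emit:
play_rows(motion=[[[0, 0, 0.12, 0, 0, 0, 0], [0, 0, 0.2, 0, 0, 0, 0], [0, 0, 0.238, 0, 0, 0, 0], [0, 0, 0.238, 0, 0, 0, 0], [0, 0, 0.238, 0, 0, 0, 0]]])

```text
time_s: 8.95
ee_pos: [0.4525, 0.0446, 0.0019]
eef_rot: [3.142, -0.001, 0.083]
force: [-0.4, -0.2, 0.5]
grip_width: 0.0469
grip_force: 0.0
```

Emit:
play_rows(motion=[[[0, 0, 0.006, 0, 0, 0, 0], [0, 0, 0.008, 0, 0, 0, 0], [0, 0, 0.008, 0, 0, 0, 0]]])

```text
time_s: 9.25
ee_pos: [0.4521, 0.0446, -0.0005]
eef_rot: [3.142, -0.001, 0.083]
force: [-0.7, -0.6, 0.3]
grip_width: 0.0472
grip_force: 0.0
```

Emit:
play_rows(motion=[[[0, 0, 0, 0, 0, 0, -1], [0, 0, 0, 0, 0, 0, -1], [0, 0, 0, 0, 0, 0, -1], [0, 0, 0, 0, 0, 0, -1], [0, 0, 0, 0, 0, 0, -1], [0, 0, 0, 0, 0, 0, -1], [0, 0, 0, 0, 0, 0, -1]]])

```text
time_s: 9.95
ee_pos: [0.4518, 0.0446, -0.0009]
eef_rot: [-3.142, 0.0, 0.083]
force: [-0.1, -0.0, 0.4]
grip_width: 0.0133
grip_force: 25.0
```

```bash
python3 - <<'E'
from h import *
plan([(.452,.0446,.09,.0833),(.6131,-.0556,.09,1.6485),(.6131,-.0556,.008,1.6485)])
E
```

```text
t 9.95 p [ 0.4518  0.0446 -0.0009] yaw 0.0832 w 0.0133
[ 0.0006  0.     -0.3634] az -0.0 | len 0.091 turn 0
[0.6088 0.453  0.    ] az -0.2491 | len 0.190 turn 90
[ 0.    -0.     0.328] az -0.0 | len 0.082 turn 0
```

Emit:
play_rows(motion=[[[0, 0, -0.2, 0, 0, 0, -1], [0, 0, -0.364, 0, 0, -0.02, -1], [0.05, 0.04, -0.364, 0, 0, -0.045, -1], [0.2, 0.15, -0.364, 0, 0, -0.07, -1], [0.35, 0.27, -0.364, 0, 0, -0.095, -1], [0.5, 0.37, -0.364, 0, 0, -0.12, -1], [0.609, 0.453, -0.364, 0, 0, -0.145, -1], [0.609, 0.453, -0.364, 0, 0, -0.168, -1], [0.609, 0.453, -0.364, 0, 0, -0.19, -1], [0.609, 0.453, -0.364, 0, 0, -0.214, -1]]])

```text
time_s: 10.95
ee_pos: [0.6129, -0.0558, 0.0896]
eef_rot: [-3.141, 0.0, 1.415]
force: [0.5, 0.3, -0.5]
grip_width: 0.0135
grip_force: 25.0
```

Emit:
play_rows(motion=[[[0, 0, 0, 0, 0, -0.02, -1], [0, 0, 0, 0, 0, -0.035, -1], [0, 0, 0, 0, 0, -0.035, -1]]])

```text
time_s: 11.25
ee_pos: [0.6128, -0.0556, 0.0899]
eef_rot: [-3.141, -0.0, 1.63]
force: [0.1, 0.1, -0.3]
grip_width: 0.0133
grip_force: 25.0
```

```bash
python3 - <<'E'
from h import *
plan([(.6131,-.0556,.008,1.6485)])
c=wrist("w6")
E
```

```text
t 11.25 p [ 0.6128 -0.0556  0.0899] yaw 1.6303 w 0.0133
[-1.000e-04  1.000e-03  3.276e-01] az -0.0029 | len 0.082 turn 1
```

View pics/w6.png

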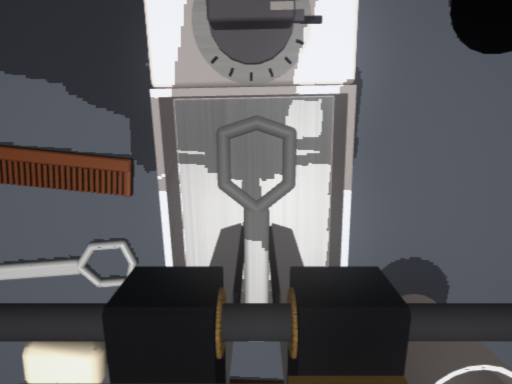

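Emit:
play_rows(motion=[[[0, 0, 0.12, 0, 0, 0, -1], [0, 0, 0.22, 0, 0, 0, -1], [0, 0, 0.3, 0, 0, 0, -1], [0, 0, 0.328, 0, 0, 0, -1], [0, 0, 0.328, 0, 0, 0, -1], [0, 0, 0.328, 0, 0, 0, -0.4], [0, 0, 0.328, 0, 0, 0, -0.4], [0, 0, 0.328, 0, 0, 0, -0.4], [0, 0, 0.2, 0, 0, 0, -0.4], [0, 0, 0, 0, 0, 0, -0.4]]])

```text
time_s: 12.3
ee_pos: [0.6115, -0.0554, 0.0889]
eef_rot: [-3.137, -0.001, 1.629]
force: [0.2, 0.2, 0.6]
grip_width: 0.0281
grip_force: 0.0
```

```bash
python3 - <<'E'
from h import *
plan([(.452,-.1255,.07,np.pi+.1),(.439,.126,.07,np.pi+.199)])
look()
E
```

```text
t 12.3 p [ 0.6115 -0.0554  0.0889] yaw 1.6285 w 0.0281
[-0.243  -0.653   0.0758] az -0.2567 | len 0.175 turn 92
[-0.0487  1.0062  0.    ] az -0.0158 | len 0.252 turn 6
brt 2736 [ 669.1 -351. ] 49.3 48.4 88.1
comb 2021 [ 623.6 -244.6] 125.6 29.2 2.3
comb 4522 [631.2 240. ] 124.1 29.2 11.6
brt 2507 [670.2 336.5] 53.4 43.7 50.3
brt 4408 [ 454.9 -212.9] 69.1 45.3 -0.5
brt 4411 [440.9 207.6] 68.8 46.4 -13.2
```

Emit:
play_rows(motion=[[[-0.03, -0.08, 0, 0, 0, -0.023, 0], [-0.08, -0.2, 0, 0, 0, -0.046, 0], [-0.12, -0.33, 0, 0, 0, -0.069, 0], [-0.17, -0.46, 0, 0, 0, -0.092, 0], [-0.22, -0.6, 0.05, 0, 0, -0.115, 0], [-0.243, -0.653, 0.076, 0, 0, -0.138, 0], [-0.243, -0.653, 0.076, 0, 0, -0.16, 0], [-0.243, -0.653, 0.076, 0, 0, -0.183, 0], [-0.243, -0.653, 0.076, 0, 0, -0.206, 0], [-0.243, -0.653, 0.076, 0, 0, -0.229, 0]]])

```text
time_s: 13.35
ee_pos: [0.4538, -0.1259, 0.0717]
eef_rot: [-3.141, 0.001, 3.073]
force: [-0.6, 0.8, 0.8]
grip_width: 0.0471
grip_force: 0.0
```

Emit:
play_rows(motion=[[[0, 0, 0, 0, 0, -0.02, 0], [0, 0, 0, 0, 0, -0.0278, 0], [0, 0, 0, 0, 0, -0.0278, 0]]])

```text
time_s: 13.65
ee_pos: [0.4538, -0.1258, 0.0716]
eef_rot: [-3.141, 0.001, -3.04]
force: [-0.5, -0.4, -0.6]
grip_width: 0.047
grip_force: 0.0
```

```bash
cat >> h.py <<'E'
def wfind(name,z=.007):
    """wrist view: bright (scraper/soap) and brown components on the ledge -> world rects"""
    c=wrist(name); f=c["frame"]; hsv=cv2.cvtColor(f,cv2.COLOR_RGB2HSV)
    br=((hsv[:,:,0]<22)&(hsv[:,:,1]>110)&(hsv[:,:,2]>50)).astype(np.uint8)
    wh=((hsv[:,:,2]>110)&(hsv[:,:,1]<110)).astype(np.uint8)
    for k,m in(("comb",br),("brt",wh)):
        m=cv2.morphologyEx(m[:300],cv2.MORPH_CLOSE,np.ones((5,5)))
        n,l,s,ce=cv2.connectedComponentsWithStats(m)
        for i in range(1,n):
            if s[i,4]>400:
                b=s[i]; e=b[0]<=0 or b[1]<=0 or b[0]+b[2]>=512 or b[1]+b[3]>=299
                print(k,"cut" if e else "",ce[i].round(),s[i,4],*rect(ray(c,np.argwhere(l==i)[:,::-1],z)))
    return c
E
python3 - <<'E'
from h import *
plan([(.452,-.1255,-.001,np.pi+.105)])
wfind("w7")
E
```

```text
t 13.65 p [ 0.4538 -0.1258  0.0716] yaw -3.0403 w 0.047
[0.0071 0.0019 0.2905] az -1.0006 | len 0.073 turn 360
comb  [372. 198.] 5568 [450.1 -41.2] 119.9 30.0 -2.8
brt cut [170. 128.] 88426 [ 429.5 -172.8] 319.6 215.7 -84.2
brt  [428. 133.] 1946 [392.3  -8.4] 61.9 21.6 68.9
brt cut [474. 246.] 6623 [473.1  20.4] 109.8 103.3 16.1
```

Emit:
play_rows(motion=[[[0.007, 0.002, 0.14, 0, 0, 0, 0], [0.007, 0.002, 0.23, 0, 0, 0, 0], [0.007, 0.002, 0.28, 0, 0, 0, 0], [0.007, 0.002, 0.291, 0, 0, 0, 0], [0.007, 0.002, 0.291, 0, 0, 0, -1], [0.007, 0.002, 0.291, 0, 0, 0, -1], [0.007, 0.002, 0.291, 0, 0, 0, -1], [0.007, 0.002, 0.291, 0, 0, 0, -1], [0.007, 0.002, 0.291, 0, 0, 0, -1], [0.007, 0.002, 0.291, 0, 0, 0, -1]]])

```text
time_s: 14.7
ee_pos: [0.4519, -0.1255, -0.0013]
eef_rot: [-3.141, 0.0, -3.041]
force: [-0.6, 0.5, 4.4]
grip_width: 0.0137
grip_force: 24.9
```

```bash
python3 - <<'E'
from h import *
plan([(.646,-.053,.09,1.6485-2*np.pi),(.646,-.053,.008,1.6485)])
E
```

```text
t 14.7 p [ 0.4519 -0.1255 -0.0013] yaw -3.041 w 0.0137
[-0.8014  0.2104 -0.3652] az 0.2536 | len 0.226 turn -91
[ 0.    -0.     0.328] az -1.0 | len 0.082 turn 360
```

Emit:
play_rows(motion=[[[0, 0, -0.2, 0, 0, 0, -1], [0, 0, -0.365, 0, 0, 0.02, -1], [-0.1, 0.03, -0.365, 0, 0, 0.043, -1], [-0.25, 0.07, -0.365, 0, 0, 0.066, -1], [-0.4, 0.105, -0.365, 0, 0, 0.09, -1], [-0.6, 0.16, -0.365, 0, 0, 0.113, -1], [-0.75, 0.2, -0.365, 0, 0, 0.136, -1], [-0.801, 0.21, -0.365, 0, 0, 0.16, -1], [-0.801, 0.21, -0.365, 0, 0, 0.183, -1], [-0.801, 0.21, -0.365, 0, 0, 0.206, -1]]])

```text
time_s: 15.7
ee_pos: [0.6457, -0.0526, 0.0889]
eef_rot: [-3.141, -0.001, 1.943]
force: [-0.2, 0.4, 0.7]
grip_width: 0.0137
grip_force: 24.9
```

Emit:
play_rows(motion=[[[0, 0, 0, 0, 0, 0.023, -1], [0, 0, 0, 0, 0, 0.0436, -1], [0, 0, 0, 0, 0, 0.0436, -1], [0, 0, 0, 0, 0, 0.0436, -1]]])

```text
time_s: 16.1
ee_pos: [0.6456, -0.053, 0.0895]
eef_rot: [-3.141, -0.0, 1.678]
force: [0.3, 0.5, -1.3]
grip_width: 0.0133
grip_force: 24.9
```

```bash
python3 - <<'E'
from h import *
plan([(.646,-.053,.008,1.6485)])
E
```

```text
t 16.1 p [ 0.6456 -0.053   0.0895] yaw 1.678 w 0.0133
[-2.000e-04  1.500e-03  3.259e-01] az 0.0047 | len 0.081 turn -2
```

Emit:
play_rows(motion=[[[0, 0, 0.12, 0, 0, 0.0047, -1], [0, 0, 0.22, 0, 0, 0.0047, -1], [0, 0, 0.3, 0, 0, 0.0047, -1], [0, 0, 0.328, 0, 0, 0.0047, -1], [0, 0, 0.328, 0, 0, 0.0047, -1], [0, 0, 0.328, 0, 0, 0.0047, -0.53], [0, 0, 0.328, 0, 0, 0.0047, -0.53], [0, 0, 0.328, 0, 0, 0.0047, -0.53], [0, 0, 0.2, 0, 0, 0.0047, -0.53], [0, 0, 0, 0, 0, 0.0047, -0.53]]])

```text
time_s: 17.1
ee_pos: [0.6442, -0.0528, 0.0883]
eef_rot: [-3.137, -0.001, 1.645]
force: [0.6, 0.0, 0.6]
grip_width: 0.0219
grip_force: 0.0
```

```bash
python3 - <<'E'
from h import *
plan([(.439,.126,.07,np.pi+.199)])
look("t1")
E
```

```text
t 17.1 p [ 0.6442 -0.0528  0.0883] yaw 1.6448 w 0.0219
[ 0.774  -0.7657  0.0732] az -0.2699 | len 0.273 turn 97
brt 2742 [ 669.4 -350.5] 49.4 48.9 42.0
comb 2019 [ 623.5 -244.9] 125.6 29.5 1.9
comb 4543 [631.1 240.1] 124.0 29.1 11.9
brt 2510 [670.1 336.5] 53.4 43.6 50.3
brt 4411 [ 454.9 -212.9] 69.1 45.3 -0.5
brt 4414 [440.9 207.6] 68.8 46.4 -13.2
```

View pics/t1.png

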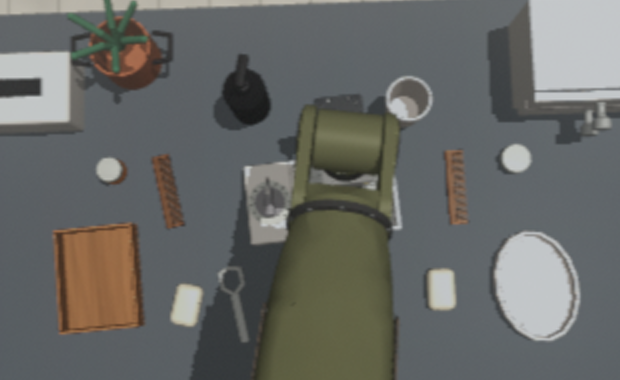

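Emit:
play_rows(motion=[[[0.1, -0.15, -0.04, 0, 0, -0.023, -0.3], [0.2, -0.3, -0.05, 0, 0, -0.046, 0], [0.3, -0.45, -0.05, 0, 0, -0.069, 0], [0.4, -0.6, -0.05, 0, 0, -0.092, 0], [0.55, -0.7, -0.05, 0, 0, -0.115, 0], [0.7, -0.76, 0, 0, 0, -0.138, 0], [0.774, -0.765, 0.073, 0, 0, -0.16, 0], [0.774, -0.765, 0.073, 0, 0, -0.183, 0], [0.774, -0.765, 0.073, 0, 0, -0.206, 0], [0.774, -0.765, 0.073, 0, 0, -0.229, 0]]])

```text
time_s: 18.15
ee_pos: [0.4409, 0.1262, 0.0719]
eef_rot: [3.141, 0.001, 3.09]
force: [-0.1, -0.5, 0.3]
grip_width: 0.0468
grip_force: 0.0
```

Emit:
play_rows(motion=[[[0, 0, 0, 0, 0, -0.02, 0], [0, 0, 0, 0, 0, -0.041, 0], [0, 0, 0, 0, 0, -0.041, 0], [0, 0, 0, 0, 0, -0.041, 0]]])

```text
time_s: 18.55
ee_pos: [0.4409, 0.1259, 0.0717]
eef_rot: [-3.142, 0.001, -2.946]
force: [0.4, 0.1, 0.3]
grip_width: 0.047
grip_force: 0.0
```

```bash
python3 - <<'E'
from h import *
plan([(.438,.1255,-.0005,-np.pi+.199)])
c=wrist("w8")
f=c["frame"].astype(int)
# handle cross-section on ledge: cols where bright at handle positions in world
for s in(-.045,-.03,-.015):
    P=np.array([.4395+s*np.cos(.199),.126+s*np.sin(.199),.007]);n=np.array([-np.sin(.199),np.cos(.199),0])
    t=np.arange(-.02,.0201,.002); uv=proj(c,P+t[:,None]*n).round().astype(int)
    print([int(f[v,u].max()) if 0<=v<384 else -1 for u,v in uv])
E
```

```text
t 18.55 p [0.4409 0.1259 0.0717] yaw -2.946 w 0.047
[0.0117 0.0007 0.2889] az -0.0005 | len 0.072 turn 0
[162, 163, 163, 164, 164, 164, 164, 165, 227, 254, 254, 252, 251, 249, 205, 162, 165, 165, 164, 163, 163]
[101, 101, 101, 102, 101, 103, 103, 103, 134, 234, 253, 239, 176, 178, 149, 104, 103, 102, 102, 101, 101]
[97, 97, 97, 98, 99, 99, 99, 99, 123, 161, 170, 171, 171, 174, 146, 98, 98, 99, 98, 98, 96]
```

Emit:
play_rows(motion=[[[0.01, 0, 0.14, 0, 0, 0, 0], [0.01, 0, 0.23, 0, 0, 0, 0], [0.01, 0, 0.28, 0, 0, 0, 0], [0.01, 0, 0.289, 0, 0, 0, 0], [0.01, 0, 0.289, 0, 0, 0, -1], [0.01, 0, 0.289, 0, 0, 0, -1], [0.01, 0, 0.289, 0, 0, 0, -1], [0.01, 0, 0.289, 0, 0, 0, -1], [0.01, 0, 0.289, 0, 0, 0, -1], [0.01, 0, 0.289, 0, 0, 0, -1]]])

```text
time_s: 19.6
ee_pos: [0.4385, 0.1254, -0.0004]
eef_rot: [3.142, 0.001, -2.942]
force: [-1.0, -1.2, 7.2]
grip_width: 0.0137
grip_force: 25.0
```

```bash
python3 - <<'E'
from h import *
plan([(.5802,-.0582,.1,1.6485-2*np.pi),(.5802,-.0582,.008,1.6485)])
E
```

```text
t 19.6 p [ 4.385e-01  1.254e-01 -4.000e-04] yaw -2.9423 w 0.0137
[-0.41   -0.8322 -0.4017] az 0.2694 | len 0.253 turn -97
[ 0.    -0.     0.368] az -1.0 | len 0.092 turn 360
```

Emit:
play_rows(motion=[[[0, 0, -0.2, 0, 0, 0, -1], [0, 0, -0.4, 0, 0, 0.02, -1], [-0.03, -0.1, -0.4, 0, 0, 0.043, -1], [-0.1, -0.25, -0.4, 0, 0, 0.066, -1], [-0.2, -0.4, -0.4, 0, 0, 0.09, -1], [-0.3, -0.6, -0.4, 0, 0, 0.113, -1], [-0.37, -0.75, -0.4, 0, 0, 0.136, -1], [-0.41, -0.832, -0.4, 0, 0, 0.16, -1], [-0.41, -0.832, -0.4, 0, 0, 0.183, -1], [-0.41, -0.832, -0.4, 0, 0, 0.206, -1]]])

```text
time_s: 20.6
ee_pos: [0.5799, -0.059, 0.0985]
eef_rot: [-3.141, -0.001, 2.039]
force: [-0.5, 0.2, -0.9]
grip_width: 0.0135
grip_force: 25.0
```

Emit:
play_rows(motion=[[[0, 0, 0, 0, 0, 0.023, -1], [0, 0, 0, 0, 0, 0.046, -1], [0, 0, 0, 0, 0, 0.0634, -1], [0, 0, 0, 0, 0, 0.0634, -1], [0, 0, 0, 0, 0, 0.0634, -1]]])

```text
time_s: 21.1
ee_pos: [0.5798, -0.0582, 0.099]
eef_rot: [-3.141, -0.0, 1.652]
force: [0.3, 0.2, -0.7]
grip_width: 0.0137
grip_force: 25.0
```

```bash
python3 - <<'E'
from h import *
plan([(.5802,-.0582,.008,1.6485)])
E
```

```text
t 21.1 p [ 0.5798 -0.0582  0.099 ] yaw 1.6517 w 0.0137
[-0.      0.0014  0.3641] az 0.0005 | len 0.091 turn -0
```

Emit:
play_rows(motion=[[[0, 0.001, 0.15, 0, 0, 0, -1], [0, 0.001, 0.26, 0, 0, 0, -1], [0, 0.001, 0.34, 0, 0, 0, -1], [0, 0.001, 0.365, 0, 0, 0, -1], [0, 0.001, 0.365, 0, 0, 0, -1], [0, 0.001, 0.365, 0, 0, 0, -0.53], [0, 0.001, 0.365, 0, 0, 0, -0.53], [0, 0.001, 0.365, 0, 0, 0, -0.53], [0, 0.001, 0.2, 0, 0, 0, -0.53], [0, 0.001, 0, 0, 0, 0, -0.53]]])

```text
time_s: 22.1
ee_pos: [0.5791, -0.058, 0.0991]
eef_rot: [-3.138, -0.001, 1.649]
force: [0.9, -0.5, 1.5]
grip_width: 0.022
grip_force: 0.0
```

```bash
python3 - <<'E'
from h import *
# comb at (.4505,-.0405) angle ~-2.5deg
plan([(.4505,-.0405,.075,-np.pi-.044+2*np.pi)])
c=wrist("w9")
E
```

```text
t 22.1 p [ 0.5791 -0.058   0.0991] yaw 1.6485 w 0.022
[ 0.1098 -0.5074  0.0964] az -0.2306 | len 0.132 turn 83
```

View pics/w9.png

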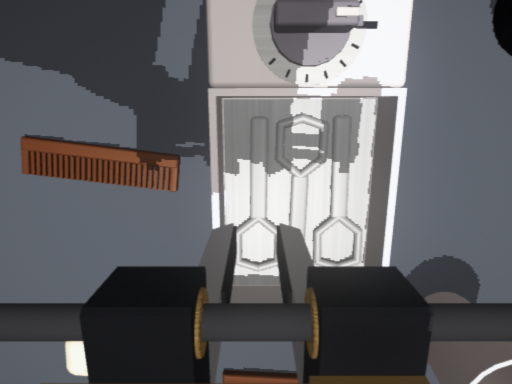

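Emit:
play_rows(motion=[[[0.02, -0.1, 0, 0, 0, -0.023, 0.3], [0.05, -0.2, 0, 0, 0, -0.046, 0.3], [0.08, -0.35, 0.02, 0, 0, -0.069, 0.3], [0.11, -0.507, 0.05, 0, 0, -0.092, 0.3], [0.11, -0.507, 0.096, 0, 0, -0.115, 0.3], [0.11, -0.507, 0.096, 0, 0, -0.138, 0.3], [0.11, -0.507, 0.096, 0, 0, -0.161, 0.3], [0.11, -0.507, 0.096, 0, 0, -0.184, 0.3], [0.11, -0.507, 0.096, 0, 0, -0.207, 0.3], [0.11, -0.507, 0.096, 0, 0, -0.23, 0.3]]])

```text
time_s: 23.15
ee_pos: [0.4519, -0.0406, 0.0756]
eef_rot: [-3.141, 0.001, 3.1]
force: [-0.1, 0.1, 0.8]
grip_width: 0.0608
grip_force: 0.0
```

Emit:
play_rows(motion=[[[0, 0, 0, 0, 0, -0.003, 0.3], [0, 0, 0, 0, 0, -0.003, 0.3]]])

```text
time_s: 23.35
ee_pos: [0.4518, -0.0406, 0.0754]
eef_rot: [-3.141, 0.001, 3.109]
force: [-0.9, 0.4, -0.3]
grip_width: 0.0608
grip_force: 0.0
```

```bash
python3 - <<'E'
from h import *
plan([(.4505,-.0405,0,np.pi-.044)])
c=wrist("w10");hsv=cv2.cvtColor(c["frame"],cv2.COLOR_RGB2HSV)
m=(hsv[:,:,0]<22)&(hsv[:,:,1]>100)&(hsv[:,:,2]>40); vu=np.argwhere(m)
P=ray(c,vu[:,::-1],.008); k=(np.abs(P[:,1]+.04)<.03)&(np.abs(P[:,0]-.45)<.08); print(k.sum(),rect(P[k]))
E
```

```text
t 23.35 p [ 0.4518 -0.0406  0.0754] yaw 3.1092 w 0.0608
[5.400e-03 2.000e-04 3.017e-01] az 0.0019 | len 0.075 turn -1
5207 (array([452. , -40.4]), 123.5, 29.0, -2.7)
```

Emit:
play_rows(motion=[[[0, 0, 0.14, 0, 0, 0.002, 0.3], [0, 0, 0.24, 0, 0, 0.002, 0.3], [0, 0, 0.29, 0, 0, 0.002, 0.3], [0, 0, 0.301, 0, 0, 0.002, 0.3], [0, 0, 0.301, 0, 0, 0.002, -1], [0, 0, 0.301, 0, 0, 0.002, -1], [0, 0, 0.301, 0, 0, 0.002, -1], [0, 0, 0.301, 0, 0, 0.002, -1], [0, 0, 0.301, 0, 0, 0.002, -1], [0, 0, 0.301, 0, 0, 0.002, -1]]])

```text
time_s: 24.4
ee_pos: [0.452, -0.0406, 0.0004]
eef_rot: [-3.141, 0.001, 3.1]
force: [-0.8, -0.1, 6.9]
grip_width: 0.0297
grip_force: 25.0
```

```bash
python3 - <<'E'
from h import *
c=dict(np.load("top0.npz"));f=c["frame"]
# tray rim: brown region
big=cv2.resize(f,None,fx=4,fy=4,interpolation=cv2.INTER_CUBIC);hsv=cv2.cvtColor(big,cv2.COLOR_RGB2HSV)
m=(hsv[:,:,0]<22)&(hsv[:,:,1]>90)&(hsv[:,:,2]>40); uv=(np.argwhere(m)[:,::-1]+.5)/4-.5
for z in(.04,.0): 
    P=ray(c,uv,z);k=(np.abs(P[:,0]-.489)<.13)&(np.abs(P[:,1]-.351)<.1);print(z,rect(P[k]))
ty=.07; 
plan([(.452,-.04,.08,np.pi-.045),(.47,.17,.08,np.pi+.07)])
E
```

```text
0.04 (array([489.4, 349. ]), 169.5, 137.7, 4.0)
0.0 (array([507.9, 339.2]), 210.6, 189.5, 3.7)
t 24.4 p [ 4.52e-01 -4.06e-02  4.00e-04] yaw 3.0997 w 0.0297
[ 3.000e-04  2.500e-03 -3.183e-01] az 0.0005 | len 0.080 turn -0
[-0.0341  0.8424  0.    ] az -0.0183 | len 0.211 turn 7
```

Emit:
play_rows(motion=[[[0, 0, -0.2, 0, 0, 0, -1], [0, 0.1, -0.36, 0, 0, 0, -1], [-0.02, 0.3, -0.36, 0, 0, -0.01, -1], [-0.03, 0.5, -0.36, 0, 0, -0.018, -1], [-0.034, 0.7, -0.36, 0, 0, -0.018, -1], [-0.05, 0.9, -0.36, 0, 0, -0.018, -1], [-0.05, 0.9, -0.36, 0, 0, -0.018, -1], [-0.05, 0.9, -0.36, 0, 0, -0.018, -1]]])

```text
time_s: 25.2
ee_pos: [0.4732, 0.1843, 0.0896]
eef_rot: [-3.141, -0.001, -3.068]
force: [0.1, -0.2, -0.4]
grip_width: 0.0295
grip_force: 25.0
```

```bash
python3 - <<'E'
from h import *
plan([(.491,.331,.09,-np.pi+.07)])
E
```

```text
t 25.2 p [0.4732 0.1843 0.0896] yaw -3.0682 w 0.0295
[-0.114   0.5799 -0.0016] az 0.0005 | len 0.148 turn -0
```

Emit:
play_rows(motion=[[[-0.05, 0.2, 0, 0, 0, 0, -1], [-0.1, 0.4, 0, 0, 0, 0, -1], [-0.114, 0.58, 0, 0, 0, 0, -1], [-0.114, 0.58, 0, 0, 0, 0, -1], [-0.114, 0.58, 0.1, 0, 0, 0, -1], [-0.114, 0.58, 0.1, 0, 0, 0, -1]]])

```text
time_s: 25.8
ee_pos: [0.4907, 0.328, 0.0623]
eef_rot: [-3.139, -0.004, -3.072]
force: [0.2, -0.4, -0.7]
grip_width: 0.0299
grip_force: 25.0
```

```bash
python3 - <<'E'
from h import *
plan([(.491,.331,.007,-np.pi+.07)])
c=wrist("w11")
E
```

```text
t 25.8 p [0.4907 0.328  0.0623] yaw -3.0717 w 0.0299
[-0.002   0.0118  0.221 ] az -0.0 | len 0.055 turn 0
```

View pics/w11.png

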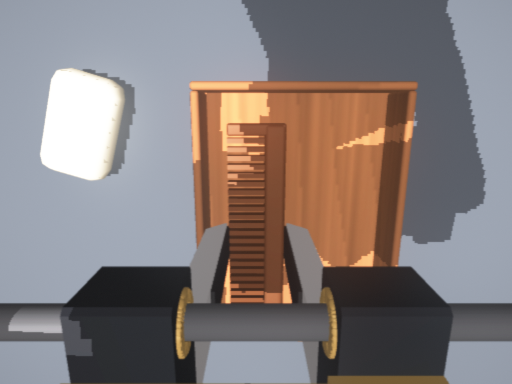

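Emit:
play_rows(motion=[[[0, 0.015, 0.1, 0, 0, 0, -1], [0, 0.015, 0.17, 0, 0, 0, -1], [0, 0.015, 0.215, 0, 0, 0, -1], [0, 0.015, 0.222, 0, 0, 0, -1], [0, 0.015, 0.222, 0, 0, 0, -0.2], [0, 0.015, 0.222, 0, 0, 0, -0.2], [0, 0.015, 0.222, 0, 0, 0, -0.2], [0, 0.015, 0.1, 0, 0, 0, -0.2], [0, 0.015, -0.05, 0, 0, 0, -0.2]]])

```text
time_s: 26.75
ee_pos: [0.4907, 0.3337, 0.0774]
eef_rot: [-3.14, -0.002, -3.07]
force: [0.2, 0.2, 0.8]
grip_width: 0.0376
grip_force: 0.0
```

```bash
python3 - <<'E'
from h import *
look()
plan([(.631,.240,.075,-np.pi+.206)])
E
```

```text
brt 2699 [ 669.2 -350.6] 48.6 48.4 88.1
comb 1760 [ 623.8 -244.3] 124.9 28.7 2.8
comb 4671 [631.2 240.2] 124.5 30.1 11.6
brt 2536 [670.3 336.3] 52.5 45.4 44.1
brt 4354 [ 454.6 -212.9] 68.3 45.0 -0.4
brt 4352 [440.8 207.5] 68.5 46.2 -13.2
t 26.8 p [0.4934 0.3354 0.085 ] yaw -3.0702 w 0.0376
[-0.5218 -0.4198  0.0401] az -0.0214 | len 0.168 turn 8
```

Emit:
play_rows(motion=[[[-0.1, -0.08, 0, 0, 0, 0, 0.3], [-0.25, -0.2, 0, 0, 0, -0.02, 0.3], [-0.4, -0.32, 0.02, 0, 0, -0.021, 0.3], [-0.52, -0.42, 0.035, 0, 0, -0.021, 0.3], [-0.52, -0.42, 0.035, 0, 0, -0.021, 0.3], [-0.52, -0.42, 0.035, 0, 0, -0.021, 0.3], [-0.52, -0.42, 0.035, 0, 0, -0.021, 0.3]]])

```text
time_s: 27.5
ee_pos: [0.628, 0.2394, 0.069]
eef_rot: [3.141, 0.0, -2.938]
force: [-0.8, 0.8, 0.0]
grip_width: 0.0609
grip_force: 0.0
```

```bash
cat >> h.py <<'E'
def comb(name,x,y):
    c=wrist(name);hsv=cv2.cvtColor(c["frame"],cv2.COLOR_RGB2HSV)
    m=(hsv[:,:,0]<22)&(hsv[:,:,1]>100)&(hsv[:,:,2]>40)
    P=ray(c,np.argwhere(m)[:,::-1],.008); k=(np.abs(P[:,1]-y)<.03)&(np.abs(P[:,0]-x)<.08); print(k.sum(),rect(P[k]))
E
python3 - <<'E'
from h import *
plan([(.631,.240,0.0,-np.pi+.206)])
comb("w12",.631,.24)
E
```

```text
t 27.5 p [0.628  0.2394 0.069 ] yaw -2.9376 w 0.0609
[-0.0122  0.      0.276 ] az -0.0003 | len 0.069 turn 0
5514 (array([632. , 242.3]), 123.3, 29.0, 11.8)
```

Emit:
play_rows(motion=[[[-0.015, 0.005, 0.14, 0, 0, 0, 0.3], [-0.015, 0.005, 0.22, 0, 0, 0, 0.3], [-0.015, 0.005, 0.265, 0, 0, 0, 0.3], [-0.015, 0.005, 0.275, 0, 0, 0, 0.3], [-0.015, 0.005, 0.275, 0, 0, 0, -1], [-0.015, 0.005, 0.275, 0, 0, 0, -1], [-0.015, 0.005, 0.275, 0, 0, 0, -1], [-0.015, 0.005, 0.275, 0, 0, 0, -1], [-0.015, 0.005, 0.275, 0, 0, 0, -1], [-0.015, 0.005, 0.275, 0, 0, 0, -1]]])

```text
time_s: 28.55
ee_pos: [0.6322, 0.2407, 0.0005]
eef_rot: [3.141, 0.001, -2.938]
force: [-1.3, -0.7, 4.4]
grip_width: 0.0295
grip_force: 25.0
```

```bash
python3 - <<'E'
from h import *
plan([(.488,.374,.09,-np.pi+.07)])
E
```

```text
t 28.55 p [6.322e-01 2.407e-01 5.000e-04] yaw -2.9384 w 0.0295
[ 0.4575  0.6386 -0.358 ] az 0.0212 | len 0.216 turn -8
```

Emit:
play_rows(motion=[[[0, 0, -0.2, 0, 0, 0, -1], [0, 0, -0.36, 0, 0, 0, -1], [0.08, 0.1, -0.36, 0, 0, 0.01, -1], [0.2, 0.25, -0.36, 0, 0, 0.021, -1], [0.32, 0.42, -0.36, 0, 0, 0.021, -1], [0.4, 0.57, -0.36, 0, 0, 0.021, -1], [0.457, 0.638, -0.36, 0, 0, 0.021, -1], [0.457, 0.638, -0.36, 0, 0, 0.021, -1], [0.457, 0.638, -0.36, 0, 0, 0.021, -1]]])

```text
time_s: 29.45
ee_pos: [0.4881, 0.3736, 0.0899]
eef_rot: [-3.141, 0.0, -3.07]
force: [-0.7, -0.7, -0.3]
grip_width: 0.0293
grip_force: 25.0
```

```bash
python3 - <<'E'
from h import *
plan([(.488,.374,.007,-np.pi+.07)])
E
```

```text
t 29.45 p [0.4881 0.3736 0.0899] yaw -3.0697 w 0.0293
[2.000e-04 1.400e-03 3.317e-01] az 0.0003 | len 0.083 turn -0
```

Emit:
play_rows(motion=[[[0, 0.001, 0.14, 0, 0, 0, -1], [0, 0.001, 0.25, 0, 0, 0, -1], [0, 0.001, 0.32, 0, 0, 0, -1], [0, 0.001, 0.332, 0, 0, 0, -1], [0, 0.001, 0.332, 0, 0, 0, -1], [0, 0.001, 0.332, 0, 0, 0, -0.2], [0, 0.001, 0.332, 0, 0, 0, -0.2], [0, 0.001, 0.332, 0, 0, 0, -0.2], [0, 0.001, 0.15, 0, 0, 0, -0.2], [0, 0.001, 0, 0, 0, 0, -0.2]]])

```text
time_s: 30.45
ee_pos: [0.4877, 0.3739, 0.0914]
eef_rot: [-3.141, -0.0, -3.07]
force: [0.6, 0.2, 1.3]
grip_width: 0.0376
grip_force: 0.0
```

```bash
python3 - <<'E'
from h import *
plan([(.4408,.2085,.08,-np.pi-.23)])
E
```

```text
t 30.45 p [0.4877 0.3739 0.0914] yaw -3.0703 w 0.0376
[ 0.2344 -0.6467  0.0455] az 0.048 | len 0.172 turn -17
```

Emit:
play_rows(motion=[[[0.04, -0.1, 0, 0, 0, 0.01, 0.2], [0.1, -0.25, 0, 0, 0, 0.02, 0.7], [0.16, -0.42, 0, 0, 0, 0.04, 0.7], [0.22, -0.58, 0, 0, 0, 0.048, 0.7], [0.234, -0.646, 0.045, 0, 0, 0.048, 0.7], [0.234, -0.646, 0.045, 0, 0, 0.048, 0.7], [0.234, -0.646, 0.045, 0, 0, 0.048, 0.7]]])

```text
time_s: 31.15
ee_pos: [0.4415, 0.2092, 0.0793]
eef_rot: [3.141, 0.001, 2.911]
force: [0.3, 0.4, -0.2]
grip_width: 0.08
grip_force: 0.0
```

```bash
cat >> h.py <<'E'
def soap(name,x,y,z=.02):
    c=wrist(name);hsv=cv2.cvtColor(c["frame"],cv2.COLOR_RGB2HSV)
    vu=np.argwhere((hsv[:,:,2]>120)&(hsv[:,:,1]>20));vu=vu[vu[:,0]<300]
    P=ray(c,vu[:,::-1],z); k=(np.abs(P[:,1]-y)<.045)&(np.abs(P[:,0]-x)<.06)
    print(k.sum(),rect(P[k]))
E
python3 - <<'E'
from h import *
plan([(.4408,.2085,.006,np.pi-.23)])
soap("w13",.4408,.2085)
E
```

```text
t 31.15 p [0.4415 0.2092 0.0793] yaw 2.9109 w 0.08
[ 0.002  -0.0034  0.2931] az -0.0001 | len 0.073 turn 0
12013 (array([440.8, 208.5]), 120.0, 89.9, 0.0)
```

View pics/w13.png

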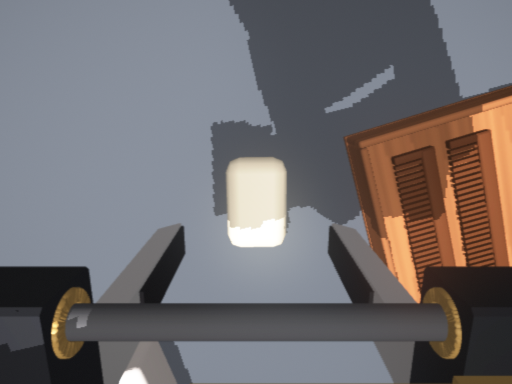

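Emit:
play_rows(motion=[[[0, 0, 0.14, 0, 0, 0, 0.7], [0, 0, 0.23, 0, 0, 0, 0.7], [0, 0, 0.285, 0, 0, 0, 0.7], [0, 0, 0.296, 0, 0, 0, 0.7], [0, 0, 0.296, 0, 0, 0, -1], [0, 0, 0.296, 0, 0, 0, -1], [0, 0, 0.296, 0, 0, 0, -1], [0, 0, 0.296, 0, 0, 0, -1], [0, 0, 0.296, 0, 0, 0, -1], [0, 0, 0.296, 0, 0, 0, -1]]])

```text
time_s: 32.2
ee_pos: [0.4412, 0.2089, 0.005]
eef_rot: [3.141, 0.0, 2.911]
force: [-0.6, 1.4, 4.0]
grip_width: 0.0437
grip_force: 25.0
```

```bash
python3 - <<'E'
from h import *
c=dict(np.load("top0.npz"));f=c["frame"]
big=cv2.resize(f,None,fx=4,fy=4,interpolation=cv2.INTER_CUBIC)
m=(np.abs(big.astype(int)-[89,94,96]).max(2)>45);uv=(np.argwhere(m)[:,::-1]+.5)/4-.5
P=ray(c,uv,.022);k=(np.abs(P[:,0]-.457)<.11)&(np.abs(P[:,1]+.365)<.08);Q=P[k]
print(rect(Q)); h=cv2.convexHull((Q[:,:2]*1000).astype(np.float32)); print(cv2.fitEllipse(h),cv2.fitEllipseAMS(h))
plan([(.44,.02,.09,2.27),(.44,-.16,.09,1.63)])
E
```

```text
(array([ 456.4, -367.6]), 179.1, 134.1, 3.3)
((456.451904296875, -367.67413330078125), (134.39181518554688, 180.14990234375), 100.64175415039062) ((456.451904296875, -367.6739196777344), (134.38104248046875, 180.14630126953125), 100.64163970947266)
t 32.2 p [0.4412 0.2089 0.005 ] yaw 2.9112 w 0.0437
[-0.1676 -0.7366 -0.3399] az 0.1021 | len 0.207 turn -37
[-0.5511 -0.4634 -0.    ] az 0.1019 | len 0.180 turn -37
```

Emit:
play_rows(motion=[[[0, 0, -0.2, 0, 0, 0, -1], [0, -0.05, -0.34, 0, 0, 0.01, -1], [-0.03, -0.2, -0.34, 0, 0, 0.03, -1], [-0.08, -0.38, -0.34, 0, 0, 0.05, -1], [-0.13, -0.56, -0.34, 0, 0, 0.07, -1], [-0.168, -0.737, -0.34, 0, 0, 0.09, -1], [-0.168, -0.737, -0.34, 0, 0, 0.102, -1], [-0.168, -0.737, -0.34, 0, 0, 0.102, -1]]])

```text
time_s: 33.0
ee_pos: [0.4398, 0.0188, 0.0896]
eef_rot: [-3.142, -0.0, 2.267]
force: [0.1, 0.0, -1.3]
grip_width: 0.0441
grip_force: 25.0
```

```bash
python3 - <<'E'
from h import *
plan([(.46,-.17,.09,1.756),(.488,-.3618,.09,1.756),(.488,-.3618,.013,1.756)])
E
```

```text
t 33.0 p [0.4398 0.0188 0.0896] yaw 2.2667 w 0.0441
[-0.6315 -0.422  -0.0015] az 0.0813 | len 0.190 turn -29
[-0.7747 -0.0312 -0.    ] az -0.0 | len 0.194 turn 0
[ 0.    -0.     0.308] az -0.0 | len 0.077 turn 0
```

Emit:
play_rows(motion=[[[-0.13, -0.085, 0, 0, 0, 0.02, -1], [-0.28, -0.19, 0, 0, 0, 0.04, -1], [-0.44, -0.3, 0, 0, 0, 0.06, -1], [-0.63, -0.42, 0, 0, 0, 0.08, -1], [-0.63, -0.42, 0, 0, 0, 0.0813, -1], [-0.63, -0.42, 0, 0, 0, 0.0813, -1]]])

```text
time_s: 33.6
ee_pos: [0.461, -0.1685, 0.0893]
eef_rot: [-3.141, -0.0, 1.761]
force: [0.4, -0.2, -1.5]
grip_width: 0.0437
grip_force: 25.0
```

Emit:
play_rows(motion=[[[-0.15, -0.006, 0, 0, 0, 0, -1], [-0.32, -0.013, 0, 0, 0, 0, -1], [-0.5, -0.02, 0, 0, 0, 0, -1], [-0.7, -0.03, 0, 0, 0, 0, -1], [-0.775, -0.031, 0, 0, 0, 0, -1], [-0.775, -0.031, 0, 0, 0, 0, -1], [-0.775, -0.031, 0, 0, 0, 0, -1]]])

```text
time_s: 34.3
ee_pos: [0.4901, -0.3581, 0.0892]
eef_rot: [-3.141, -0.001, 1.763]
force: [-0.6, 0.5, -1.4]
grip_width: 0.0438
grip_force: 25.0
```

```bash
python3 - <<'E'
from h import *
plan([(.488,-.3618,.0125,1.756)])
c=wrist("w14")
g=c["frame"].max(2);K=c["camera_matrix"]
# visible far dish rim: bright pixels at rim height
d=(g[:290]>140);P=ray(c,np.argwhere(d)[:,::-1],.022)
k=(np.hypot(P[:,0]-.4565,P[:,1]+.3677)<.12);print(k.sum(),P[k].min(0),P[k].max(0))
E
```

```text
t 34.3 p [ 0.4901 -0.3581  0.0892] yaw 1.7627 w 0.0438
[-0.013  -0.0113  0.307 ] az 0.0011 | len 0.077 turn -0
27246 [ 0.36788047 -0.43157004  0.022     ] [ 0.54619508 -0.29928018  0.022     ]
```

Emit:
play_rows(motion=[[[-0.013, -0.011, 0.13, 0, 0, 0, -1], [-0.013, -0.011, 0.23, 0, 0, 0, -1], [-0.013, -0.011, 0.295, 0, 0, 0, -1], [-0.013, -0.011, 0.307, 0, 0, 0, -1], [-0.013, -0.011, 0.307, 0, 0, 0, -1], [-0.013, -0.011, 0.307, 0, 0, 0, 0.17], [-0.013, -0.011, 0.307, 0, 0, 0, 0.17], [-0.013, -0.011, 0.307, 0, 0, 0, 0.17], [-0.013, -0.011, 0.15, 0, 0, 0, 0.17], [-0.013, -0.011, 0, 0, 0, 0, 0.17]]])

```text
time_s: 35.35
ee_pos: [0.4872, -0.3636, 0.0905]
eef_rot: [-3.141, -0.001, 1.759]
force: [0.7, 0.1, 0.8]
grip_width: 0.055
grip_force: 0.0
```

```bash
python3 - <<'E'
from h import *
look()
plan([(.4546,-.2145,.08,np.pi)])
E
```

```text
brt 2767 [ 669.2 -350.3] 49.6 49.4 -47.2
comb 2095 [ 623.5 -245.5] 125.7 29.1 1.5
brt 2479 [670.1 337. ] 53.4 41.8 56.6
t 35.4 p [ 0.4895 -0.3654  0.0978] yaw 1.7595 w 0.0547
[ 0.619  -0.0238  0.0713] az -0.22 | len 0.156 turn 79
```

Emit:
play_rows(motion=[[[0.06, 0, 0, 0, 0, -0.023, 0.7], [0.17, 0, 0, 0, 0, -0.046, 0.7], [0.33, 0, 0, 0, 0, -0.069, 0.7], [0.5, -0.01, 0, 0, 0, -0.092, 0.7], [0.61, -0.02, 0.03, 0, 0, -0.115, 0.7], [0.61, -0.024, 0.05, 0, 0, -0.138, 0.7], [0.61, -0.024, 0.05, 0, 0, -0.161, 0.7], [0.61, -0.024, 0.05, 0, 0, -0.184, 0.7], [0.61, -0.024, 0.05, 0, 0, -0.207, 0.7], [0.61, -0.024, 0.05, 0, 0, -0.2185, 0.7]]])

```text
time_s: 36.4
ee_pos: [0.4532, -0.2152, 0.0775]
eef_rot: [-3.141, 0.001, 3.138]
force: [-0.4, -0.3, -1.1]
grip_width: 0.08
grip_force: 0.0
```

```bash
python3 - <<'E'
from h import *
c=wrist("w15");f=c["frame"];hsv=cv2.cvtColor(f,cv2.COLOR_RGB2HSV)
u,v=proj(c,[.4546,-.2145,.025])[0].round().astype(int);print(u,v,hsv[v,u],hsv[v,min(511,u+70)],hsv[v,u-70])
m=cv2.inRange(hsv,(10,25,130),(35,255,255));n,l,s,ce=cv2.connectedComponentsWithStats(m)
for i in range(1,n):
    if s[i,4]>800: print(s[i],rect(ray(c,np.argwhere(l==i)[:,::-1],.018)))
plan([(.4546,-.2145,.005,np.pi-.01)])
E
```

```text
256 211 [ 19  46 173] [107  32  56] [108  33 101]
[ 233  165   58   86 4325] (array([ 455.4, -210.9]), 64.6, 41.8, -0.2)
[   9  221   98   56 1490] (array([ 490.7, -366. ]), 71.6, 44.3, -79.1)
t 36.45 p [ 0.4532 -0.2153  0.0775] yaw 3.1403 w 0.0799
[-0.0054  0.003   0.29  ] az 0.0014 | len 0.073 turn -0
```

Emit:
play_rows(motion=[[[-0.006, 0.01, 0.14, 0, 0, 0, 0.7], [-0.006, 0.01, 0.23, 0, 0, 0, 0.7], [-0.006, 0.01, 0.28, 0, 0, 0, 0.7], [-0.006, 0.01, 0.29, 0, 0, 0, 0.7], [-0.006, 0.01, 0.29, 0, 0, 0, -1], [-0.006, 0.01, 0.29, 0, 0, 0, -1], [-0.006, 0.01, 0.29, 0, 0, 0, -1], [-0.006, 0.01, 0.29, 0, 0, 0, -1], [-0.006, 0.01, 0.29, 0, 0, 0, -1], [-0.006, 0.01, 0.29, 0, 0, 0, -1]]])

```text
time_s: 37.45
ee_pos: [0.4548, -0.2127, 0.005]
eef_rot: [-3.141, 0.0, 3.132]
force: [-1.1, 1.3, 5.4]
grip_width: 0.044
grip_force: 25.0
```

```bash
python3 - <<'E'
from h import *
plan([(.424,-.374,.09,1.756)])
E
```

```text
t 37.45 p [ 0.4548 -0.2127  0.005 ] yaw 3.1324 w 0.044
[ 0.1171 -0.6463 -0.3398] az 0.2191 | len 0.185 turn -79
```

Emit:
play_rows(motion=[[[0, 0, -0.2, 0, 0, 0, -1], [0, 0, -0.34, 0, 0, 0.02, -1], [0.02, -0.1, -0.34, 0, 0, 0.043, -1], [0.05, -0.25, -0.34, 0, 0, 0.066, -1], [0.08, -0.4, -0.34, 0, 0, 0.09, -1], [0.11, -0.55, -0.34, 0, 0, 0.113, -1], [0.117, -0.646, -0.34, 0, 0, 0.136, -1], [0.117, -0.646, -0.34, 0, 0, 0.16, -1], [0.117, -0.646, -0.34, 0, 0, 0.183, -1], [0.117, -0.646, -0.34, 0, 0, 0.206, -1]]])

```text
time_s: 38.45
ee_pos: [0.4236, -0.374, 0.0893]
eef_rot: [-3.141, -0.001, 1.832]
force: [0.2, 0.2, -1.2]
grip_width: 0.0437
grip_force: 25.0
```

Emit:
play_rows(motion=[[[0, 0, 0, 0, 0, 0.013, -1], [0, 0, 0, 0, 0, 0.013, -1], [0, 0, 0, 0, 0, 0.013, -1]]])

```text
time_s: 38.75
ee_pos: [0.4238, -0.3738, 0.0895]
eef_rot: [-3.141, -0.0, 1.759]
force: [-0.1, 0.3, -1.2]
grip_width: 0.0437
grip_force: 25.0
```

```bash
python3 - <<'E'
from h import *
plan([(.424,-.374,.0125,1.756)])
E
```

```text
t 38.75 p [ 0.4238 -0.3738  0.0895] yaw 1.759 w 0.0437
[-0.0009  0.0008  0.3081] az 0.0005 | len 0.077 turn -0
```

Emit:
play_rows(motion=[[[0, 0, 0.13, 0, 0, 0, -1], [0, 0, 0.23, 0, 0, 0, -1], [0, 0, 0.295, 0, 0, 0, -1], [0, 0, 0.308, 0, 0, 0, -1], [0, 0, 0.308, 0, 0, 0, -1], [0, 0, 0.308, 0, 0, 0, 0.1], [0, 0, 0.308, 0, 0, 0, 0.1], [0, 0, 0.308, 0, 0, 0, 0.1], [0, 0, 0.15, 0, 0, 0, 0.1], [0, 0, 0, 0, 0, 0, 0.1]]])

```text
time_s: 39.75
ee_pos: [0.4236, -0.3736, 0.0905]
eef_rot: [-3.141, -0.001, 1.757]
force: [0.9, -0.2, 0.1]
grip_width: 0.0517
grip_force: 0.0
```

```bash
python3 - <<'E'
from h import *
look()
plan([(.6236,-.2447,.085,np.pi+.035)])
E
```

```text
brt 2750 [ 669.1 -350.3] 49.5 49.4 -48.2
comb 2046 [ 623.5 -245.2] 125.7 29.7 1.5
brt 2488 [670.6 336.7] 53.4 41.7 62.0
t 39.8 p [ 0.4256 -0.3756  0.0975] yaw 1.7566 w 0.0518
[0.3683 0.8749 0.0498] az -0.226 | len 0.238 turn 81
```

Emit:
play_rows(motion=[[[0.05, 0.1, -0.02, 0, 0, -0.023, 0.3], [0.1, 0.25, -0.02, 0, 0, -0.046, 0.3], [0.17, 0.4, -0.02, 0, 0, -0.069, 0.3], [0.24, 0.56, -0.02, 0, 0, -0.092, 0.3], [0.31, 0.72, -0.02, 0, 0, -0.115, 0.3], [0.375, 0.875, 0, 0, 0, -0.138, 0.3], [0.375, 0.875, 0.03, 0, 0, -0.161, 0.3], [0.375, 0.875, 0.03, 0, 0, -0.184, 0.3], [0.375, 0.875, 0.03, 0, 0, -0.207, 0.3], [0.375, 0.875, 0.03, 0, 0, -0.226, 0.3]]])

```text
time_s: 40.8
ee_pos: [0.6217, -0.2413, 0.0822]
eef_rot: [-3.141, 0.0, -3.101]
force: [0.1, 0.3, 0.9]
grip_width: 0.0606
grip_force: 0.0
```

```bash
python3 - <<'E'
from h import *
plan([(.6236,-.2447,.0,-np.pi+.03)])
comb("w16",.6236,-.2447)
E
```

```text
t 40.8 p [ 0.6217 -0.2413  0.0822] yaw -3.1006 w 0.0606
[-0.007  -0.014   0.3289] az 0.0017 | len 0.082 turn -1
4814 (array([ 624.2, -245.4]), 124.0, 29.0, 1.3)
```

Emit:
play_rows(motion=[[[-0.009, -0.0145, 0.14, 0, 0, 0.002, 0.3], [-0.009, -0.0145, 0.24, 0, 0, 0.002, 0.3], [-0.009, -0.0145, 0.315, 0, 0, 0.002, 0.3], [-0.009, -0.0145, 0.328, 0, 0, 0.002, 0.3], [-0.009, -0.0145, 0.328, 0, 0, 0.002, -1], [-0.009, -0.0145, 0.328, 0, 0, 0.002, -1], [-0.009, -0.0145, 0.328, 0, 0, 0.002, -1], [-0.009, -0.0145, 0.328, 0, 0, 0.002, -1], [-0.009, -0.0145, 0.328, 0, 0, 0.002, -1], [-0.009, -0.0145, 0.328, 0, 0, 0.002, -1]]])

```text
time_s: 41.85
ee_pos: [0.6242, -0.245, 0.0008]
eef_rot: [-3.141, 0.001, -3.119]
force: [-1.0, 0.3, 6.3]
grip_width: 0.0297
grip_force: 25.0
```

```bash
python3 - <<'E'
from h import *
plan([(.46,-.08,.11,-np.pi+.07),(.46,.14,.11,-np.pi+.07),(.4895,.353,.09,-np.pi+.07),(.4895,.353,.017,-np.pi+.07)])
E
```

```text
t 41.85 p [ 0.6242 -0.245   0.0008] yaw -3.1194 w 0.0297
[ 0.642   0.6744 -0.4366] az -0.0076 | len 0.257 turn 3
[-0.0615  0.8778  0.    ] az -0.0 | len 0.220 turn 0
[-0.1773  0.8417  0.08  ] az -0.0 | len 0.216 turn 0
[ 0.    -0.     0.292] az -0.0 | len 0.073 turn 0
```

Emit:
play_rows(motion=[[[0, 0, -0.2, 0, 0, 0, -1], [0.05, 0.02, -0.38, 0, 0, -0.007, -1], [0.2, 0.15, -0.436, 0, 0, -0.007, -1], [0.35, 0.28, -0.436, 0, 0, -0.007, -1], [0.5, 0.43, -0.436, 0, 0, -0.007, -1], [0.62, 0.58, -0.436, 0, 0, -0.007, -1], [0.642, 0.674, -0.436, 0, 0, -0.007, -1], [0.642, 0.674, -0.436, 0, 0, -0.007, -1]]])

```text
time_s: 42.65
ee_pos: [0.4587, -0.0779, 0.1096]
eef_rot: [3.141, 0.0, -3.073]
force: [-0.4, -0.6, 0.4]
grip_width: 0.0296
grip_force: 25.0
```

Emit:
play_rows(motion=[[[-0.01, 0.15, 0, 0, 0, 0, -1], [-0.03, 0.35, 0, 0, 0, 0, -1], [-0.04, 0.55, 0, 0, 0, 0, -1], [-0.05, 0.75, 0, 0, 0, 0, -1], [-0.06, 0.878, 0, 0, 0, 0, -1], [-0.06, 0.878, 0, 0, 0, 0, -1], [-0.06, 0.878, 0, 0, 0, 0, -1]]])

```text
time_s: 43.35
ee_pos: [0.4605, 0.1399, 0.109]
eef_rot: [-3.141, -0.0, -3.074]
force: [-0.5, 0.3, -0.2]
grip_width: 0.0292
grip_force: 25.0
```

```bash
python3 - <<'E'
from h import *
plan([(.4895,.353,.08,-np.pi+.07)])
E
```

```text
t 43.35 p [0.4605 0.1399 0.109 ] yaw -3.0742 w 0.0292
[-0.1732  0.8427  0.1158] az -0.0004 | len 0.217 turn 0
```

Emit:
play_rows(motion=[[[-0.03, 0.15, 0, 0, 0, 0, -1], [-0.07, 0.35, 0, 0, 0, 0, -1], [-0.11, 0.55, 0, 0, 0, 0, -1], [-0.15, 0.75, 0.03, 0, 0, 0, -1], [-0.173, 0.843, 0.116, 0, 0, 0, -1], [-0.173, 0.843, 0.116, 0, 0, 0, -1], [-0.173, 0.843, 0.116, 0, 0, 0, -1], [-0.173, 0.843, 0.116, 0, 0, 0, -1]]])

```text
time_s: 44.15
ee_pos: [0.4903, 0.3516, 0.0809]
eef_rot: [3.141, 0.001, -3.077]
force: [-0.4, 0.2, 0.4]
grip_width: 0.0294
grip_force: 25.0
```

```bash
python3 - <<'E'
from h import *
plan([(.4895,.353,.018,-np.pi+.07)])
E
```

```text
t 44.15 p [0.4903 0.3516 0.0809] yaw -3.0773 w 0.0294
[0.0027 0.006  0.2517] az -0.0009 | len 0.063 turn 0
```

Release, then retreat up and away from the bins.

Emit:
play_rows(motion=[[[0.003, 0.006, 0.12, 0, 0, 0, -1], [0.003, 0.006, 0.2, 0, 0, 0, -1], [0.003, 0.006, 0.245, 0, 0, 0, -1], [0.003, 0.006, 0.252, 0, 0, 0, -1], [0.003, 0.006, 0.252, 0, 0, 0, -0.2], [0.003, 0.006, 0.252, 0, 0, 0, -0.2], [0.003, 0.006, 0.252, 0, 0, 0, -0.2], [0.003, 0.006, 0.1, 0, 0, 0, -0.2], [0.003, 0.006, -0.1, 0, 0, 0, -0.2], [0.003, 0.006, -0.3, 0, 0, 0, -0.2]]])

```text
time_s: 45.15
ee_pos: [0.4882, 0.3544, 0.1573]
eef_rot: [-3.142, -0.0, -3.075]
force: [0.6, 0.8, 1.0]
grip_width: 0.0376
grip_force: 0.0
```

Emit:
play_rows(motion=[[[0.2, 0.1, -0.2, 0, 0, 0, 0], [0.4, 0.2, -0.3, 0, 0, 0, 0], [0.6, 0.4, -0.3, 0, 0, 0, 0], [0.8, 0.6, -0.3, 0, 0, 0, 0], [0.9, 0.6, -0.3, 0, 0, 0, 0], [0.9, 0.6, -0.3, 0, 0, 0, 0], [0.9, 0.6, -0.3, 0, 0, 0, 0], [0.9, 0.6, -0.3, 0, 0, 0, 0]]])

```text
time_s: 45.95
ee_pos: [0.2536, 0.4896, 0.2307]
eef_rot: [3.141, 0.001, -3.074]
force: [0.1, 0.2, -0.9]
grip_width: 0.0471
grip_force: 0.0
```

```bash
python3 - <<'E'
from h import *
plan([])
c=look("tf"); f=c["frame"]
cv2.imwrite("pics/final.png",cv2.resize(f[120:290,100:420],(800,425),interpolation=cv2.INTER_CUBIC)[:,:,::-1])
hsv=cv2.cvtColor(f,cv2.COLOR_RGB2HSV)
E
```

```text
t 45.95 p [0.2536 0.4896 0.2307] yaw -3.0736 w 0.0471
brt 2780 [ 669.3 -348. ] 53.9 48.4 88.2
brt 2527 [670.3 336.3] 52.5 45.4 44.0
```

View pics/final.png

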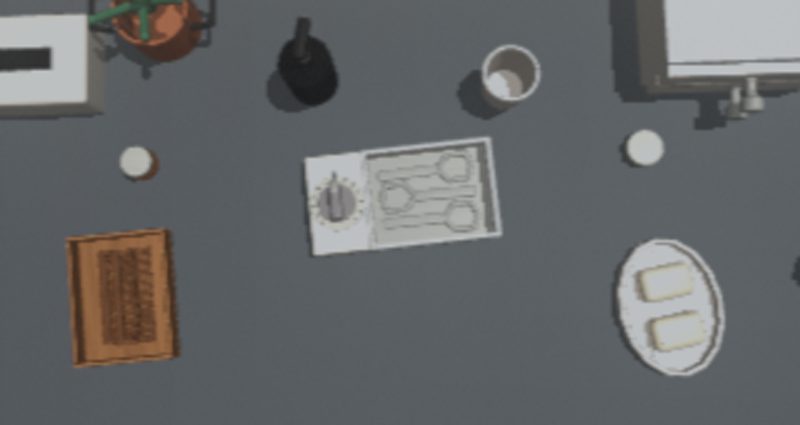

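```bash
python3 -c "
from station import workorder
print(workorder.hand_in())"
```

```text
the job is handed in; nothing more can be done
None
```

I set the timer to zero, put all 3 scrapers, 3 combs and 2 soaps in their bins with the toiletries left in place, and handed the job in at about 46 s; the hand-in returned no verdict.

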